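Empty the chestnut tray from under the riser

TASK

Draw the yellow tray of chestnuts level along the table out from under the riser without forcing it, tip it over the white tub so that all three chestnuts slide off into the tub, then slide the empty tray all the way home into the bay it came from. Leave the blue tray, the tub, the jars and everything else where they stand.

Things in the scene. Friction and masses are not known exactly. Their poses are not given: they have to be found in the camera images.
- tray: yellow scoop tray with the chestnuts: floor 130 (x) by 90 (y) mm, 3 mm thick; walls 30 mm high on its -x, +x and -y sides, the +y side open (no lip) for pouring; handle at -x. Origin: centre of the underside, z up; 0.11 to 0.23 kg. Stands on the table in either bay of the riser, its x along the riser's x, handle out at the front, 2 mm short of the back wall
- tray_grip (a point): a point to grip on the tray's black bar handle, 115 mm from the tray origin along its -x, 32 mm above the tray's underside. The bar is 16 mm wide (tray's y), 12 to 38 mm high, and runs straight out from the -x wall at x = -65 to x = -142 mm; grip from above, fingers closing along the tray's y
- riser: fixed low plywood riser, clear top 72 mm high, two bays open to its -x: each 100 mm wide, 64 mm high, centred at y = +56 and -56 mm, from x = -70 mm (front edge) to the back wall at x = +70; 12 mm walls, 236 mm wide in all; no floor, trays slide on the table. Origin under its middle at table height. A tray at home has its origin at x = +3 mm (+5 touches the back)
- tub: the white open plastic tub to be filled, loose: outside 150 (its x) by 210 (its y) mm, 65 mm high, walls 4 mm. Origin: centre of the underside, z up; 0.35 kg
- chestnut0: a chestnut, dark brown, domed, 26 mm across and 20 mm high with a flat underside 20 mm across, about 15 g, standing loose in the yellow tray. Origin: centre of its underside. It begins to slide when the tray is tipped by 25 to 36 degrees, depending on friction
- chestnut1: a chestnut, dark brown, domed, 26 mm across and 20 mm high with a flat underside 20 mm across, about 15 g, standing loose in the yellow tray. Origin: centre of its underside. It begins to slide when the tray is tipped by 25 to 36 degrees, depending on friction
- chestnut2: a chestnut, dark brown, domed, 26 mm across and 20 mm high with a flat underside 20 mm across, about 15 g, standing loose in the yellow tray. Origin: centre of its underside. It begins to slide when the tray is tipped by 25 to 36 degrees, depending on friction
- cork_tray: a second tray of the same shape in blue, with three corks stuck in it, home in the other bay: to be left alone. Origin as for the yellow tray
- grain_jar: glass jar standing on the riser's top, 64 mm across, 97 mm high; origin under its centre
- bean_jar: the other glass jar on the riser's top, 64 mm across, 97 mm high; origin under its centre
- small_jar: small glass jar on the table, 52 mm across, 82 mm high; origin under its centre
- tin: steel tin on the table, 74 mm across, 100 mm high; origin under its centre
- glue: white glue bottle on the table, 36 mm across, 100 mm high; origin under its centre
- tape: cardboard tape roll lying flat, 70 mm across, 20 mm high; origin under its centre
Things that resemble listed ones, but are neither listed nor needed, are in the scene too. Leave any turquoise look-alike of the tray alone.

How it is judged:
By the outcome, as a careful person would: the job done as asked, in the order asked, and still so for the second after the job is handed in, with the robot touching nothing.
It also fails if it takes over 54 s, if anything falls off the work surface, if the arm or the gripper's body presses on something with over 40 N, if the wrist force passes 120 N, or if a joint passes its speed limit or range.

ROBOT

A 6-joint arm with a two-finger parallel gripper is mounted at the origin on the work surface. World frame = base frame: x ahead of the robot, y to its left, z up, the work surface at z = 0. Lengths are in m, angles in rad, forces in N, time in s.
With the tool pointing down it reaches from about 0.225 to 0.875 m from the base axis. Payload 3.4 kg.
Tool frame: the origin (TCP) lies on the centre line of the jaws, within the pads' length; the fingertips stand 17 mm ahead of it and the grasp point (between the pads) lies 2 mm behind it (manip.finger_overhang is the distance from the TCP to the fingertips, in m); y points along the fingers, x is the direction in which the jaws open and shut, and the axes are right-handed (so a half turn about y gives the same grasp; the last joint's range is limited). The gripper opens to 85 mm and grips with 20 to 120 N. Pads are 22 mm wide; open, the fingers measure 114 mm over their backs; the gripper's body (76 mm by 85 mm) begins 54 mm behind the grasp point. The pads swing forward as they close: fully open they stand 13 mm farther back than shut.
Start: joints at [-1.376, 0.276, 1.505, -0, 1.361, -0.121], TCP at [0.179, -0.547, 0.248] pointing down, gripper open.
Joint ranges: [-2.89, 2.89], [-0.75, 2.08], [0.22, 2.7], [-1.18, 4.32], [0.11, 2.71], [-2.7, 2.7]. Speed limits (rad/s): [2.57, 2.57, 3.14, 3.14, 3.14, 3.14].

INTERFACE

Orientations are given as a unit quaternion [w, x, y, z].
In Python, from rig import manip gives the robot as it stands.
- The arm moves only by the tool arm_command, never from a script. Its argument "commands" is a list of rows, each a list of 3 entries, a list of its own where there are three numbers: the finger opening in cm, from 0 to 8.54, then the shift along the world's x, y, z in cm, then the turn about the world's z in rad. A call has 1 to 12 rows; each row shifts and turns the commanded pose from where the row before left it; what a row does not reach is not made up. A row lasts 1/10 s, in which the tool goes at most 50 mm and 8.59 degrees, less where a joint would pass 70% of its speed; a pose out of reach is approached as far as the arm can. A call with a gripper value outside its range is refused whole. The fingers move at their own pace and stop on an object; "grip_force" is the grip in N (left out, the last holds). Time passes only in rows, so rows that do not move let the fingers close. It gives the time, the measured TCP pose, the force and the opening at its end, in the units of the state.
- manip.get_state(): the state, without advancing time (a new reading comes with each control period).
- manip.get_image(name): name is "side" or "top"; returns a dict with "pixels" (420x560x3 uint8, red, green, blue), "range_z" (420x560 float32, m along the optical axis (not along the pixel's ray), 0 where there is no reading), "intrinsics" (3x3 intrinsics, pixels), "k1" (the pictures are not rectified: a ray, as slopes to the right and down, at radius r is drawn at 1 + k1 r^2 times it, then the intrinsics apply), "R" (3x3) and "t" (3): a world point X has camera coordinates R X + t. Camera axes: x right, y down, z forward; pixel columns grow to the right and rows downward; lengths in m; the calibration is good to about 2 mm. A picture is of the moment at which its call begins.
- manip.sign_off(): hands the job in, once; it reports no verdict.
The state is a dict: "clock": time; "qpos": joint angles; "qd": joint speeds; "effort": joint torques, N m; "position": TCP position; "ee_rot": TCP orientation; "contact_force": force on the tool from outside, world axes, zero at the start; "moment": the same for the moment, N m; "width": finger opening in m.
Only numpy, scipy, OpenCV 4.12 (cv2) and the standard library are available. Lean on these libraries where they do the work, as an engineer would, in place of code of your own. Each camera call takes 0.05 s, during which the arm holds its last target.

## Working session

There is one attempt and no reset: what is moved stays moved. The work goes in short steps, Python scripts to look and compute and a tool call to move; the robot and the scene stay as the last step left them, time stands still between calls to the robot, and variables do not carry over. Pictures are saved under pics/ and viewed, and the job is handed in when it is done.

Besides the shell and the picture viewer there is one more tool, called after ">>>" as name(argument=value, ...) on one line, values as JSON. arm_command: Moves the arm, as the interface text tells. Its arguments: {"type":"object","properties":{"commands":{"type":"array"},"grip_force":{"type":"number"}},"required":["commands"]}

```bash
ls -la; mkdir -p pics
python3 - <<'E'
from rig import manip
import cv2,numpy as np
print([a for a in dir(manip) if a[0]!='_'])
print(manip.get_state())
print(manip.finger_overhang)
for n in("side","top"):
    im=manip.get_image(n); np.savez(f'{n}0.npz',**im); cv2.imwrite(f'pics/{n}0.png',im['pixels'][:,:,::-1]); print(n,im['intrinsics'],im['k1'],im['R'],im['t'])
E
```

```text
total 12
drwxr-xr-x  3 agent agent 4096 Dec  6 08:38 .
drwxr-xr-x 23 root  root  4096 Dec  6 08:38 ..
drwxr-xr-x  2 agent agent 4096 Dec  6 08:38 pics
['MotionError', 'finger_overhang', 'get_image', 'get_state', 'sign_off']
{'clock': 0.0, 'qpos': array([-1.37598838e+00,  2.76627810e-01,  1.50611347e+00, -6.78105441e-06,
        1.36070108e+00, -1.20992796e-01]), 'qd': array([ 0.00040274, -0.00010786,  0.00123018,  0.00121374, -0.00025004,
       -0.00106596]), 'effort': array([-1.31853203e-04, -4.16774011e+01, -2.45807719e+01, -4.71251551e-04,
        1.10948257e-02, -4.31742671e-05]), 'position': array([ 0.1784842 , -0.54608675,  0.24742881]), 'ee_rot': array([ 0.57284571, -0.57195905,  0.41563747, -0.41467593]), 'contact_force': array([ 0.25882989, -0.37491564, -0.02091633]), 'moment': array([-0.0169224 ,  0.03624147,  0.015827  ]), 'width': 0.08546470021627456}
0.017
side [[543.87730778   0.         281.67272517]
 [  0.         543.87730778 214.81859785]
 [  0.           0.           1.        ]] -0.07078856786851638 [[ 0.77806188 -0.62807523  0.01188365]
 [-0.32317709 -0.41643158 -0.84978898]
 [ 0.53868013  0.65734789 -0.52698906]] [-0.39771492  0.21543414  1.42332078]
top [[403.25812363   0.         280.8843519 ]
 [  0.         403.25812363 202.88477413]
 [  0.           0.           1.        ]] -0.09187314868278479 [[-0.02454235 -0.99959067  0.0147029 ]
 [-0.98412336  0.02157132 -0.17617004]
 [ 0.17578077 -0.01879309 -0.98424994]] [-0.01152579  0.47586078  1.03687352]
```

View pics/side0.png

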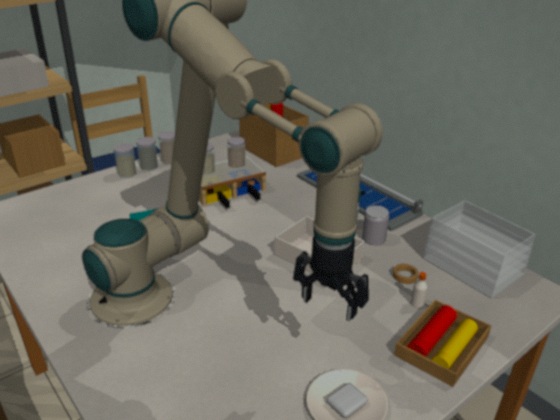

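View pics/top0.png

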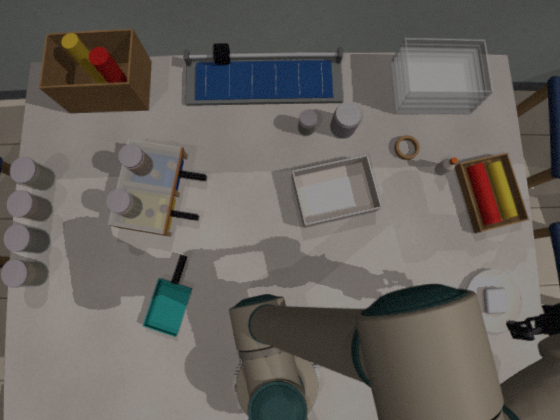

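Run:
```python
from scipy.spatial.transform import Rotation as R
print(R.from_quat([0.57284571, -0.57195905,  0.41563747, -0.41467593],scalar_first=True).as_matrix().round(3))
```

```text
[[ 0.311 -0.     0.951]
 [-0.951  0.002  0.311]
 [-0.002 -1.     0.   ]]
```

Run:
```python
import cv2,numpy as np
a=cv2.imread('pics/top0.png')[130:250,90:230]; cv2.imwrite('pics/t1.png',cv2.resize(a,None,fx=5,fy=5,interpolation=cv2.INTER_CUBIC))
a=cv2.imread('pics/side0.png')[110:230,150:290]; cv2.imwrite('pics/s1.png',cv2.resize(a,None,fx=5,fy=5,interpolation=cv2.INTER_CUBIC))
```

```text
(no output)
```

View pics/t1.png

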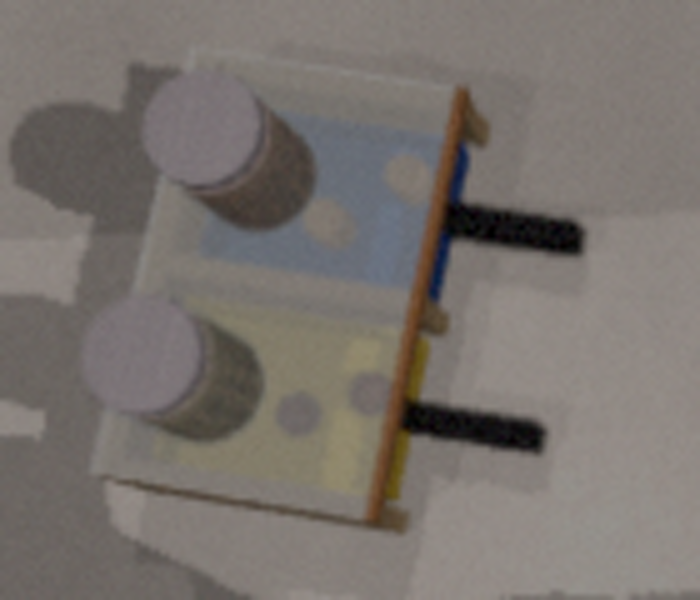

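View pics/s1.png

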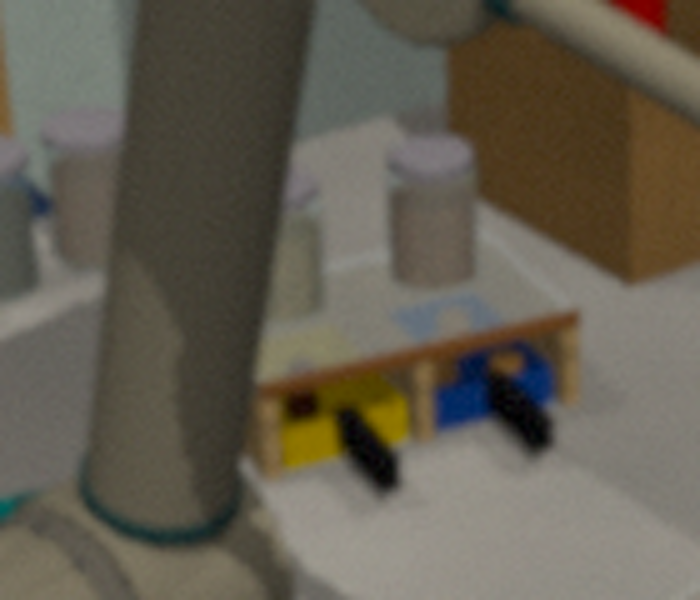

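```bash
cat > h.py <<'E'
import numpy as np,cv2
def load(n):
    return dict(np.load(n))
def ray(im,u,v):
    K=im['intrinsics'];x=(u-K[0,2])/K[0,0];y=(v-K[1,2])/K[1,1]
    rd=np.hypot(x,y); r=rd
    for _ in range(30): r=rd/(1+im['k1']*r*r)
    s=r/rd if rd>0 else 1
    return np.array([x*s,y*s,1])
def atz(im,u,v,z):
    d=im['R'].T@ray(im,u,v);c=-im['R'].T@im['t']
    return c+d*(z-c[2])/d[2]
def deep(im):
    # full cloud
    K=im['intrinsics'];h,w=im['range_z'].shape
    u,v=np.meshgrid(np.arange(w),np.arange(h))
    x=(u-K[0,2])/K[0,0];y=(v-K[1,2])/K[1,1];rd=np.hypot(x,y);r=rd.copy()
    for _ in range(30): r=rd/(1+im['k1']*r*r)
    s=np.where(rd>0,r/np.maximum(rd,1e-9),1)
    Z=im['range_z'];P=np.stack([x*s*Z,y*s*Z,Z],-1)
    return (P-im['t'])@im['R']
def proj(im,X):
    c=im['R']@np.asarray(X)+im['t'];a=c[:2]/c[2];a=a*(1+im['k1']*(a@a));K=im['intrinsics']
    return K[0,0]*a[0]+K[0,2],K[1,1]*a[1]+K[1,2]
E
python3 - <<'E'
from h import *
t=load('top0.npz')
f=lambda x,y:(90+x/5-.4,130+y/5-.4)
for n,p,z in [('frontA',(462,88),.072),('frontB',(372,522),.072),('backA',(193,50),.072),('backB',(95,470),.072),('hY end lo',(543,450),.038),('hY end hi',(546,425),.038),('hY st',(405,417),.038),('hB end',(582,238),.038),('nut',(298,412),.013),('nut',(368,393),.013)]:
    print(n,atz(t,*f(*p),z).round(4))
for n,p in [('tub',(292.5,168.5)),('tub',(371,157)),('tub',(379,208)),('tub',(302,226))]:
    print(n,atz(t,*p,.065).round(4))
C=deep(t)
for p in [(200,216),(190,214),(182,150),(166,230),(170,225),(183,147),(335,195),(295,180)]: print(p,C[p[1],p[0]].round(4))
E
python3 - <<'E'
import cv2
a=cv2.imread('pics/top0.png')[145:240,280:392]; cv2.imwrite('pics/t2.png',cv2.resize(a,None,fx=6,fy=6,interpolation=cv2.INTER_CUBIC))
E
```

```text
frontA [0.6274 0.239  0.072 ]
frontB [0.3954 0.2811 0.072 ]
backA [0.6531 0.3867 0.072 ]
backB [0.4252 0.4284 0.072 ]
hY end lo [0.4358 0.1992 0.038 ]
hY end hi [0.4492 0.1977 0.038 ]
hY st [0.4552 0.2739 0.038 ]
hB end [0.5517 0.1793 0.038 ]
nut [0.4632 0.34   0.013 ]
nut [0.4729 0.3012 0.013 ]
tub [ 0.5637 -0.0554  0.065 ]
tub [ 0.5919 -0.2684  0.065 ]
tub [ 0.452  -0.2805  0.065 ]
tub [ 0.4093 -0.0755  0.065 ]
(200, 216) [0.4507 0.201  0.0026]
(190, 214) [0.4517 0.2219 0.0355]
(182, 150) [0.6185 0.238  0.0753]
(166, 230) [0.4066 0.2785 0.0632]
(170, 225) [0.4275 0.2844 0.001 ]
(183, 147) [ 0.6527  0.2536 -0.0028]
(335, 195) [ 0.5007 -0.1745  0.0072]
(295, 180) [ 0.5327 -0.0612  0.0628]
```

View pics/t2.png

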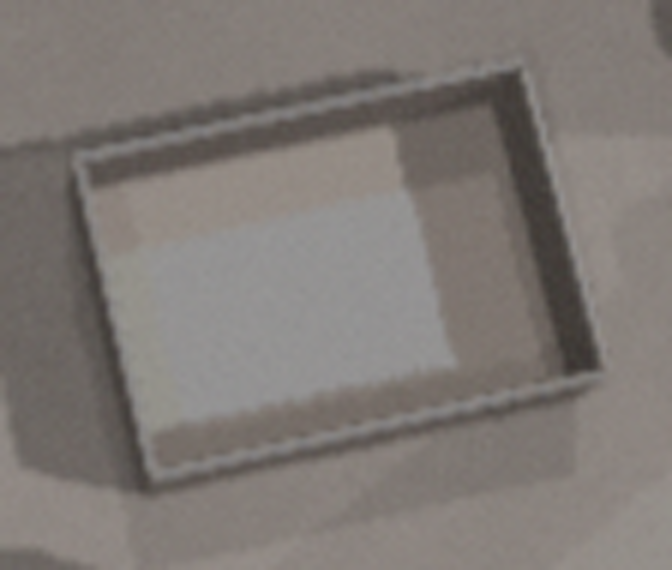

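>>> arm_command(commands=[[5,[1.6,4.6,-0.4],0.063],[5,[1.6,4.6,-0.4],0.063],[5,[1.6,4.6,-0.4],0.063],[5,[1.6,4.6,-0.4],0.063],[5,[1.6,4.6,-0.4],0.063],[5,[1.6,4.6,-0.4],0.063],[5,[1.6,4.6,-0.4],0.063],[5,[1.6,4.6,-0.4],0.063],[5,[1.6,4.6,-0.4],0.063]], grip_force=40)

```text
clock: 1.0
position: [0.3225, -0.1307, 0.2121]
ee_rot: [0.666, -0.666, 0.238, -0.238]
contact_force: [2.0, -0.9, 0.1]
width: 0.0499
```

>>> arm_command(commands=[[5,[1.6,4.5,-0.8],0.064],[5,[1.6,4.5,-0.8],0.064],[5,[1.6,4.5,-0.8],0.064],[5,[1.6,4.5,-0.8],0.064],[5,[1.6,4.5,-0.8],0.064],[5,[1.6,4.5,-0.8],0.064],[5,[1.6,4.5,-0.8],0.064],[5,[1.4,4.5,-0.8],0.064],[5,[0,0,0],0]])

```text
clock: 1.9
position: [0.4499, 0.2323, 0.147]
ee_rot: [0.705, -0.704, 0.06, -0.06]
contact_force: [0.2, 0.2, 0.8]
width: 0.0498
```

```bash
cat > snap.py <<'E'
import sys
from rig import manip
import numpy as np,cv2
k=sys.argv[1]
for a in sys.argv[2:]:
    n,x0,y0,w,hh,f=a.split(','); x0,y0,w,hh=map(int,(x0,y0,w,hh));f=float(f)
    im=manip.get_image(n); np.savez(f'{n}{k}.npz',**im)
    p=im['pixels'][y0:y0+hh,x0:x0+w,::-1]; cv2.imwrite(f'pics/{n}{k}.png',cv2.resize(p,None,fx=f,fy=f,interpolation=cv2.INTER_CUBIC))
s=manip.get_state();from scipy.spatial.transform import Rotation as R
M=R.from_quat(s['ee_rot'],scalar_first=True).as_matrix()
print(s['clock'],s['position'].round(4),'jaw yaw',np.degrees(np.arctan2(M[1,0],M[0,0])).round(2),'F',s['contact_force'].round(1),s['width'],s['qpos'].round(2))
E
python3 snap.py 1 top,90,120,160,120,5 side,150,90,140,120,5
```

```text
2.0 [0.4479 0.228  0.1475] jaw yaw -9.96 F [-0.4 -0.5 -0.3] 0.04984310653938887 [ 0.33  0.25  1.81 -0.    1.08  0.51]
```

View pics/top1.png

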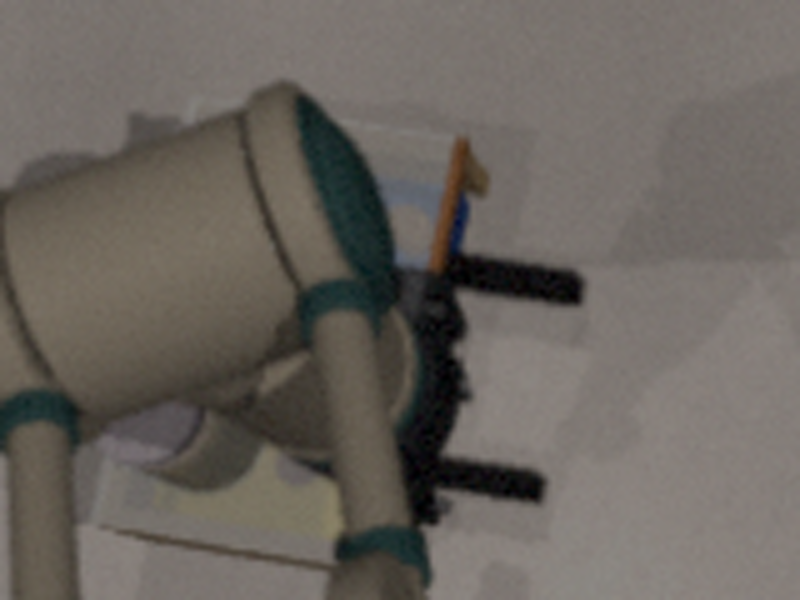

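View pics/side1.png

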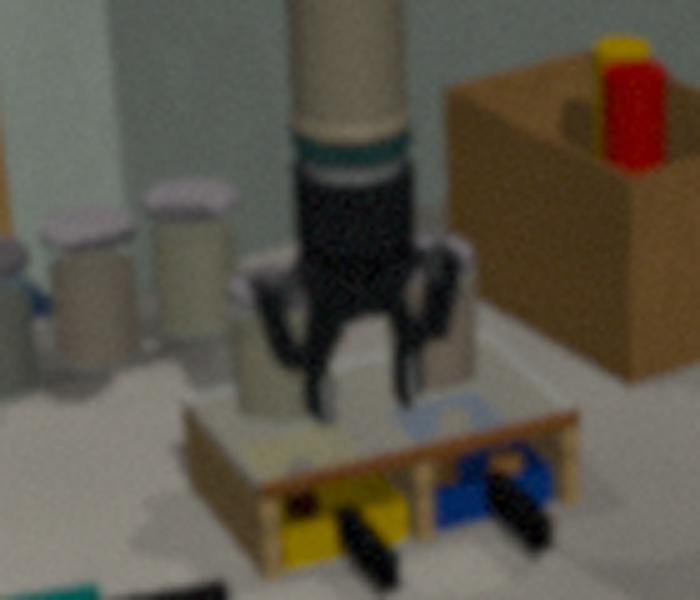

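Run:
```python
from h import *
s=load('side1.npz');t=load('top1.npz')
for im,n,o in((s,'side',(150,90)),(t,'top',(90,120))):
  for X in [(.4446,.2043,.038),(.4425,.1985,.038),(.4695-.0,.3,.038),(.5239-.0125-.1161,.26+.021,.072),(.5114+.1161,.26-.021,.072)]:
    u,v=proj(im,X); print(n,X,round((u+.4-o[0])*5),round((v+.4-o[1])*5))
```

```text
side (0.4446, 0.2043, 0.038) 386 556
side (0.4425, 0.1985, 0.038) 388 561
side (0.4695, 0.3, 0.038) 337 489
side (0.3953000000000001, 0.281, 0.072) 256 488
side (0.6275, 0.23900000000000002, 0.072) 575 412
top (0.4446, 0.2043, 0.038) 534 484
top (0.4425, 0.1985, 0.038) 544 487
top (0.4695, 0.3, 0.038) 358 442
top (0.3953000000000001, 0.281, 0.072) 372 572
top (0.6275, 0.23900000000000002, 0.072) 462 138
```

>>> arm_command(commands=[[5,[0,0,-4],0],[5,[0,0,-4],0],[5,[0,0,-2.5],0],[5,[0,0,-1.2],0],[5,[0,0,0],0],[0,[0,0,0],0],[0,[0,0,0],0],[0,[0,0,0],0],[0,[0,0,0],0],[0,[0,0,0],0]])

```text
clock: 3.0
position: [0.4496, 0.2272, 0.0325]
ee_rot: [0.704, -0.704, 0.061, -0.063]
contact_force: [0.2, -3.5, 7.0]
width: 0.0152
```

```bash
python3 snap.py 2 side,150,90,140,120,5
```

```text
3.05 [0.4496 0.2272 0.0325] jaw yaw -10.05 F [ 0.7 -3.5  7. ] 0.015147302786920539 [ 0.33  0.39  1.96 -0.    0.79  0.51]
```

View pics/side2.png

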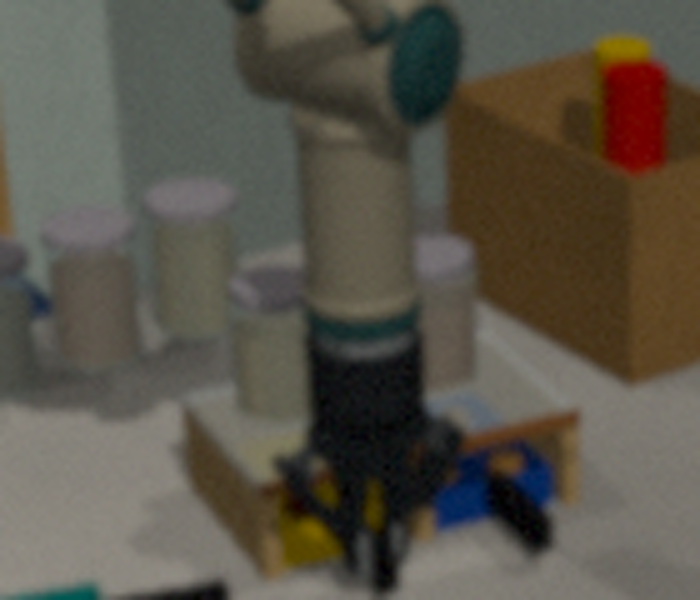

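>>> arm_command(commands=[[0,[0,0,-0.0],0],[0,[-0.09,-0.5,0.15],0],[0,[-0.18,-1.0,0],0],[0,[-0.26,-1.5,0],0],[0,[-0.35,-2,0],0],[0,[-0.35,-2,0],0],[0,[-0.35,-2,0],0],[0,[-0.35,-2,0],0],[0,[-0.35,-2,0],0],[0,[-0.35,-2,0],0],[0,[-0.18,-1,0],0],[0,[-0.09,-0.5,0],0]])

```text
clock: 4.25
position: [0.4189, 0.0613, 0.0328]
ee_rot: [0.704, -0.704, 0.063, -0.063]
contact_force: [-0.2, 1.4, -1.5]
width: 0.0151
```

```bash
python3 snap.py 3 side,150,90,140,120,5 top,90,120,160,120,5
```

```text
4.35 [0.419  0.0616 0.0328] jaw yaw -10.14 F [-0.2 -1.6  0.3] 0.015350249535642747 [-0.02  0.3   2.12 -0.    0.72  0.16]
```

View pics/side3.png

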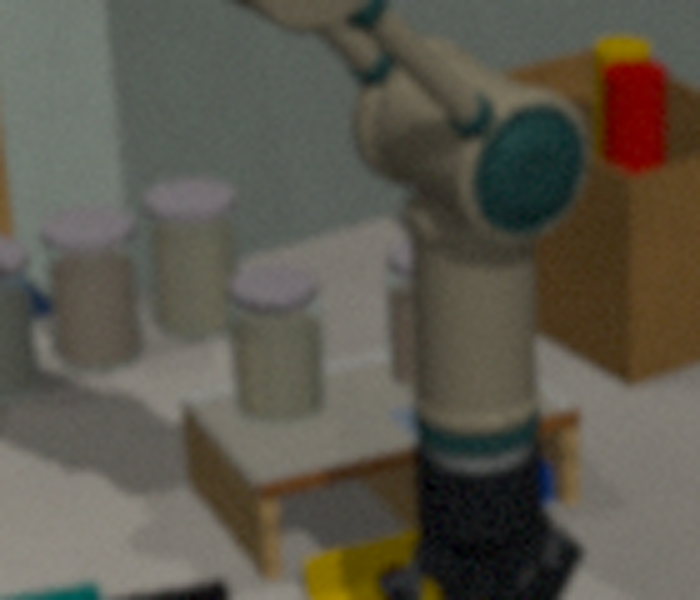

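View pics/top3.png

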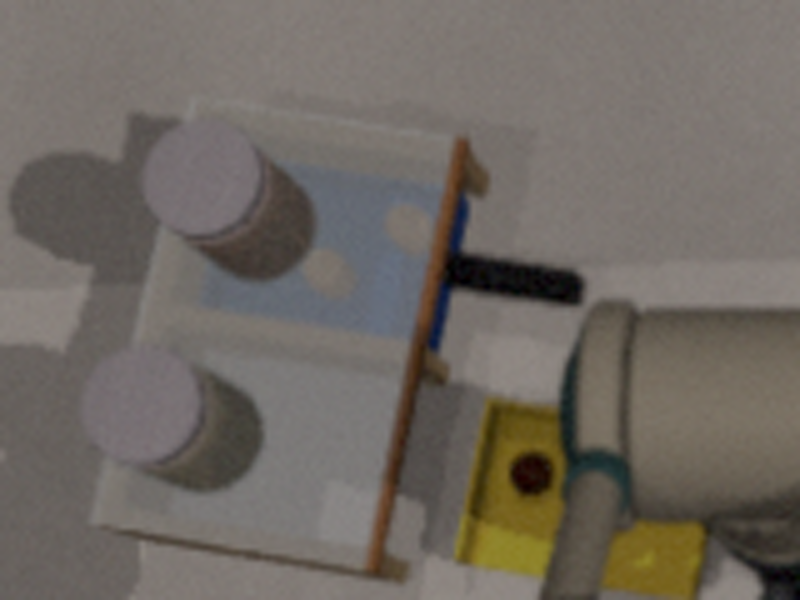

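>>> arm_command(commands=[[0,[-0.2,-1.0,0],0],[0,[-0.35,-2,0],0],[0,[-0.2,-1.0,0],0],[0,[0,0,0],0],[5,[0,0,0],0],[5,[0,0,0],0],[5,[0,0,0],0],[5,[0,0,3.5],0],[5,[0,0,4.5],0],[5,[0,-2,4.5],0],[5,[0,-4.5,0],0],[5,[0,-4.5,0],0]])

```text
clock: 5.55
position: [0.4133, -0.0883, 0.1599]
ee_rot: [-0.704, 0.705, -0.059, 0.063]
contact_force: [0.3, -0.8, -0.5]
width: 0.05
```

>>> arm_command(commands=[[5,[0,-4.5,0],0.1],[5,[0,-4.5,0],0.1],[5,[0,-4.5,0],0.1]])

```text
clock: 5.85
position: [0.412, -0.224, 0.158]
ee_rot: [-0.706, 0.706, 0.046, -0.045]
contact_force: [1.9, -0.1, -0.4]
width: 0.05
```

```bash
python3 snap.py 4 side,130,110,160,120,5 top,160,130,140,110,5
```

```text
5.95 [ 0.4133 -0.228   0.1581] jaw yaw 6.92 F [ 0.6 -0.6 -0.9] 0.05014324685297368 [-0.65  0.19  1.86 -0.    1.08 -0.77]
```

View pics/side4.png

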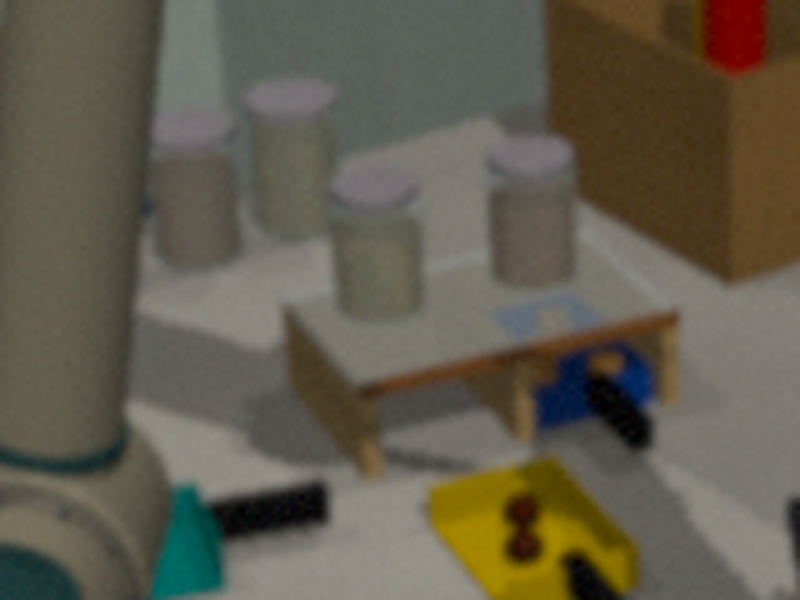

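View pics/top4.png

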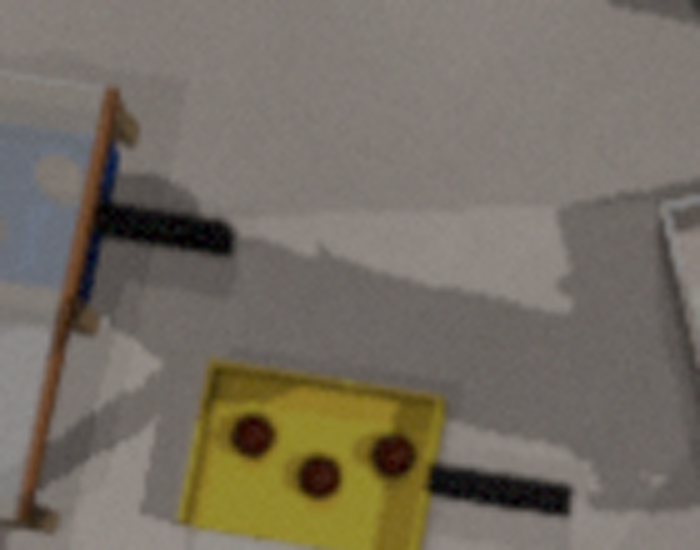

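Run:
```python
from h import *
t=load('top4.npz')
f=lambda x,y:(160+x/5-.4,130+y/5-.4)
P={}
for n,p,z in [('pxmy',(209,360),.03),('mxmy',(444,398),.03),('pxpy',(182,522),.03),('hend',(571,500),.038),('hst',(432,481),.038),('n2',(252,436),.018),('n1',(319,476),.018),('n0',(393,455),.018)]:
    P[n]=atz(t,*f(*p),z)[:2]; print(n,P[n].round(4))
d=P['mxmy']-P['pxmy'];print('len x',np.hypot(*d),'yaw',np.degrees(np.arctan2(-d[1],-d[0])))
d=P['pxpy']-P['pxmy'];print('len y',np.hypot(*d),'yaw',np.degrees(np.arctan2(d[1],d[0]))-90)
d=P['hst']-P['hend'];print('h',np.hypot(*d),np.degrees(np.arctan2(d[1],d[0])))
a=np.radians(80);ex=np.array([np.cos(a),np.sin(a)]);ey=np.array([-ex[1],ex[0]])
for n,q in [('pxmy',(65,-45)),('mxmy',(-65,-45)),('pxpy',(65,45)),('hend',(-142,0))]:
    print(n,'origin est',(P[n]-ex*q[0]/1e3-ey*q[1]/1e3).round(4))
O=np.mean([P[n]-ex*q[0]/1e3-ey*q[1]/1e3 for n,q in [('pxmy',(65,-45)),('mxmy',(-65,-45)),('pxpy',(65,45)),('hend',(-142,0))]],0);print(O)
for n in('n0','n1','n2'): print(n,((P[n]-O)@ex*1e3).round(1),((P[n]-O)@ey*1e3).round(1))
# tub
t0=load('top0.npz');g=lambda x,y:(280+x/6-.4,145+y/6-.4)
c=[atz(t0,*g(*p),.065)[:2] for p in [(75,155),(521,70),(600,375),(150,484)]]
print(np.round(c,4), 'centre',np.mean(c,0))
for i in range(4):
    d=c[(i+1)%4]-c[i];print(np.hypot(*d).round(4),np.degrees(np.arctan2(d[1],d[0])).round(1))
for n,p,z in [('smalljar',(308,115),.082),('tin',(348,112),.1)]: print(n,atz(t0,*p,z))
```

```text
pxmy [0.4859 0.1925]
mxmy [0.4623 0.0652]
pxpy [0.3981 0.2062]
hend [ 0.4046 -0.0021]
hst [0.4164 0.0716]
n2 [0.4456 0.1708]
n1 [0.4229 0.1343]
n0 [0.4335 0.094 ]
len x 0.12945228285256077 yaw 79.47656714876075
len y 0.08886186261595733 yaw 81.11457861351622
h 0.07462947431995233 80.90475719202789
pxmy origin est [0.4303 0.1363]
mxmy origin est [0.4293 0.1371]
pxpy origin est [0.4312 0.1344]
hend origin est [0.4292 0.1378]
[0.42999521 0.13639307]
n0 -41.1 -10.8
n1 -3.3 6.6
n2 36.6 -9.4
[[ 0.5584 -0.0541]
 [ 0.5941 -0.2561]
 [ 0.4544 -0.2823]
 [ 0.411  -0.0823]] centre [ 0.50449558 -0.16870005]
0.2051 -80.0
0.1421 -169.4
0.2047 102.2
0.1501 10.8
smalljar [ 0.7075169  -0.10086251  0.082     ]
tin [ 0.70718733 -0.20632867  0.1       ]
```

>>> arm_command(commands=[[3,[0,4.3,0],0.128],[3,[0,4.3,0],0.128],[3,[0,4.3,0],0.128],[3,[0,4.3,0],0.128],[3,[0,4.3,0],0.128],[3,[0,4.3,0],0.128],[3,[0,4.3,0],0.128],[3,[0,4.3,0],0.128],[3,[0,4.3,0],0.128],[3,[-0.4,4.3,-2],0.128],[3,[0,0.3,-3],0],[2.6,[0,0,0],0]])

```text
clock: 7.15
position: [0.404, 0.2115, 0.105]
ee_rot: [0.54, -0.538, -0.455, 0.46]
contact_force: [-1.5, -1.2, -0.5]
width: 0.026
```

```bash
python3 snap.py 5 side,150,140,130,110,6 top,130,130,140,110,5
```

```text
7.25 [0.407  0.2106 0.1077] jaw yaw 80.49 F [ 0.5 -0.6  0.5] 0.026262996788036657 [ 0.33  0.23  1.96 -0.    0.95 -1.08]
```

View pics/side5.png

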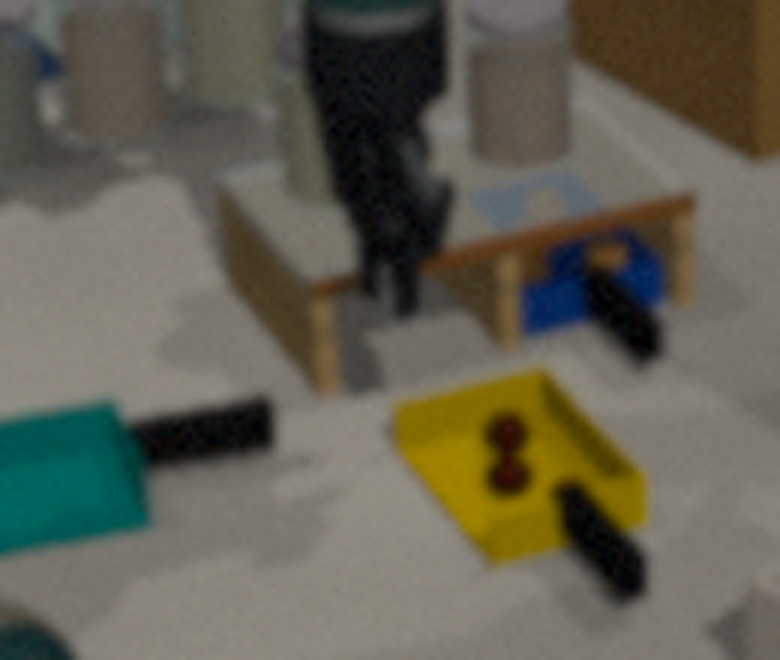

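>>> arm_command(commands=[[2.4,[0.25,-0.6,-2],-0.005],[2.4,[0,0,-2.5],0],[2.4,[0,0,-2.0],0],[2.4,[0,0,0],0]])

```text
clock: 7.65
position: [0.4098, 0.2032, 0.0423]
ee_rot: [0.542, -0.541, -0.454, 0.456]
contact_force: [-0.2, 0.8, 0.5]
width: 0.0242
```

```bash
python3 snap.py 6 side,150,140,130,110,6 top,150,150,110,90,6
python3 - <<'E'
from h import *
import numpy as np
a=np.radians(80);ex=np.array([np.cos(a),np.sin(a)]);ey=np.array([-ex[1],ex[0]])
s=load('side6.npz')
O=np.array([.430,.1364])
for q in [(65,45,30),(62,45,30),(65,23,30),(63.5,34,41)]:
    X=np.r_[O+ex*q[0]/1e3+ey*q[1]/1e3,q[2]/1e3];u,v=proj(s,X);print(q,(u+.4-150)*6,(v+.4-140)*6)
E
```

```text
7.75 [0.4115 0.204  0.044 ] jaw yaw 80.06 F [-0.6 -0.3  1.2] 0.023832428878061942 [ 0.31  0.32  2.04  0.    0.78 -1.09]
(65, 45, 30) 385.9214293241217 404.8456381406304
(62, 45, 30) 388.0935935979833 407.38255422435003
(65, 23, 30) 423.47441221861556 395.0962868276048
(63.5, 34, 41) 404.81248542919656 383.70124658794674
```

View pics/side6.png

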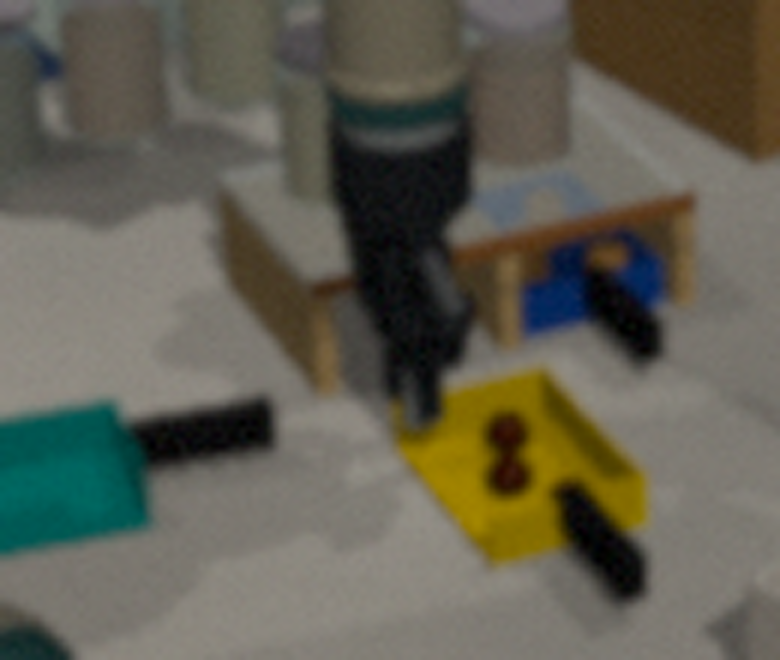

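View pics/top6.png

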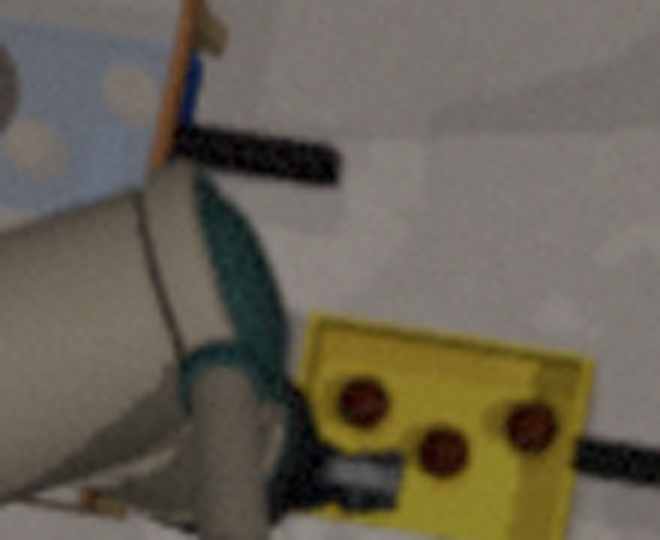

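>>> arm_command(commands=[[2.4,[0,0,-1.3],0],[2.4,[0,0,-0.7],0],[2.4,[0,0,0],0],[1.0,[0,0,0],0],[0,[0,0,0],0],[0,[0,0,0],0],[0,[0,0,0],0],[0,[0,0,0],0]], grip_force=50)

```text
clock: 8.55
position: [0.4111, 0.2047, 0.0236]
ee_rot: [-0.541, 0.541, 0.456, -0.455]
contact_force: [-1.0, -0.5, 4.8]
width: 0.0019
```

```bash
python3 snap.py 7 side,150,140,130,110,6
```

```text
8.6 [0.4111 0.2047 0.0236] jaw yaw 80.15 F [-0.7  0.1  5.8] 0.002298215959947303 [ 0.31  0.36  2.06  0.    0.72 -1.09]
```

View pics/side7.png

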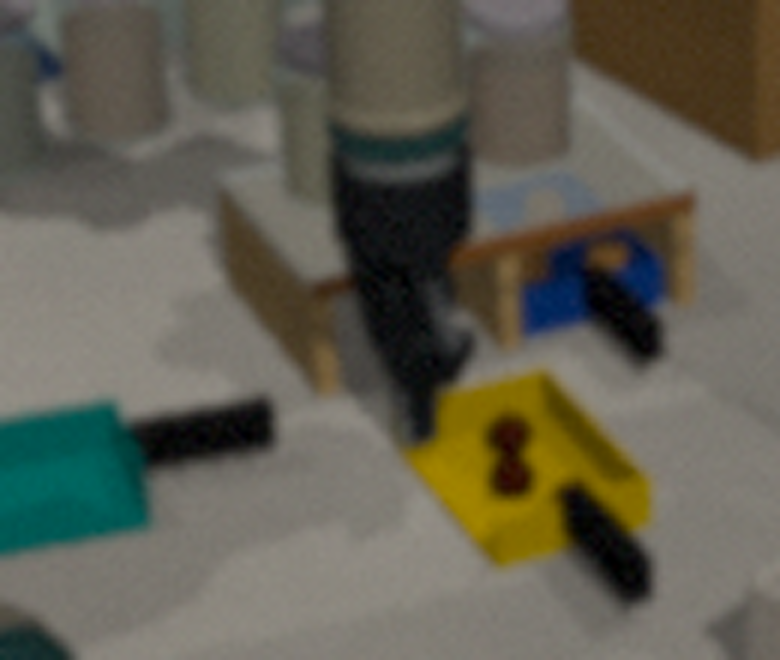

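>>> arm_command(commands=[[0,[0,0,0.4],0],[0,[0,0,0.6],0],[0,[0,0,1],0],[0,[0,0,2],0],[0,[0,0,2],0],[0,[0,0,0],0]])

```text
clock: 9.2
position: [0.4126, 0.2051, 0.0854]
ee_rot: [-0.54, 0.542, 0.457, -0.453]
contact_force: [1.4, -0.1, -1.4]
width: 0.0024
```

```bash
python3 snap.py 8 side,150,120,150,110,5; python3 -c "
from rig import manip;s=manip.get_state();print(s['contact_force'],s['moment'])"
```

```text
9.25 [0.4116 0.2048 0.0841] jaw yaw 80.16 F [-1.2  0.1 -1.4] 0.0018058719436104451 [ 0.31  0.27  1.99  0.    0.88 -1.09]
[-1.19640271  0.10476658 -1.35236455] [0.22420833 0.09109598 0.01017261]
```

View pics/side8.png

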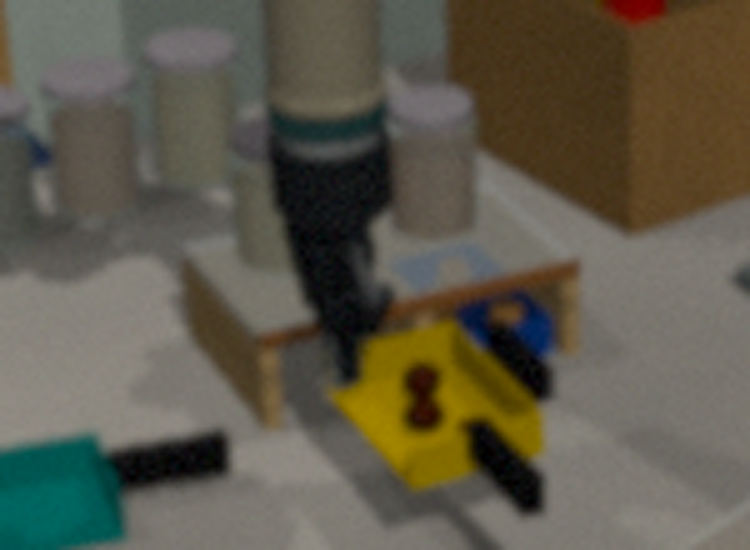

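>>> arm_command(commands=[[0,[0,0,0.6],0],[0,[0.1,-0.3,1.0],0.01],[0,[0.25,-0.7,1.0],0.02],[0,[0.45,-1.2,1.0],0.025],[0,[0.65,-1.7,0.5],0.025],[0,[0.8,-2.1,0],0.025],[0,[0.9,-2.4,0],0.025],[0,[0.9,-2.4,0],0.025],[0,[0.9,-2.4,0],0.025],[0,[0.9,-2.4,0],0.025],[0,[0.9,-2.4,0],0.025],[0,[0.9,-2.4,0],0.025]])

```text
clock: 10.45
position: [0.4868, -0.0008, 0.1236]
ee_rot: [0.479, -0.478, -0.52, 0.521]
contact_force: [0.9, 0.5, -2.2]
width: 0.002
```

>>> arm_command(commands=[[0,[0.9,-2.4,0],0.025],[0,[0.9,-2.4,0],0.025],[0,[0.9,-2.4,0],0.025],[0,[0.9,-2.4,0],0.025],[0,[0.7,-1.9,0],0.02],[0,[0.55,-1.4,0],0.01],[0,[0.35,-0.9,0],0],[0,[0.2,-0.5,0],0],[0,[0,0,0],0]])

```text
clock: 11.35
position: [0.541, -0.1428, 0.1236]
ee_rot: [0.444, -0.444, -0.55, 0.55]
contact_force: [-0.0, 0.3, -2.2]
width: 0.0018
```

```bash
python3 snap.py 9 side,230,170,150,120,5 top,250,100,150,130,5
```

```text
11.45 [ 0.5405 -0.1419  0.1237] jaw yaw 102.23 F [ 0.1  0.6 -1.7] 0.0021901503327617124 [-0.38  0.35  1.73  0.    1.07 -2.17]
```

View pics/side9.png

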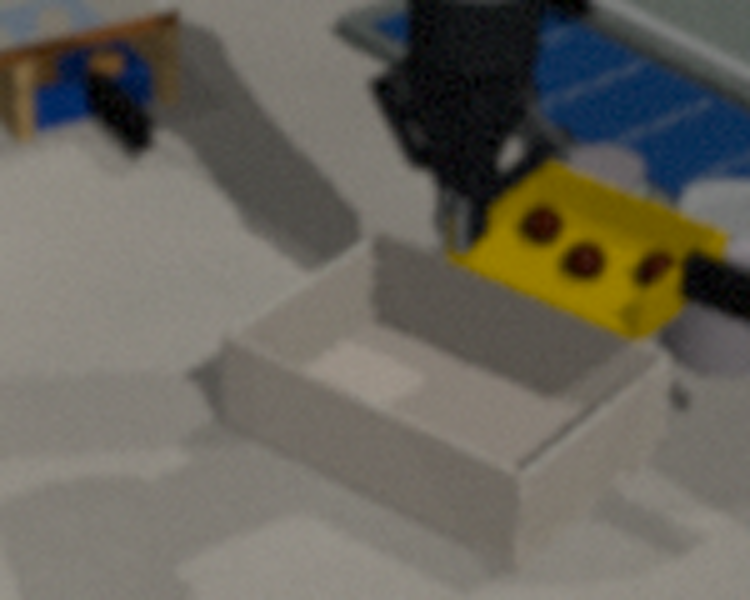

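View pics/top9.png

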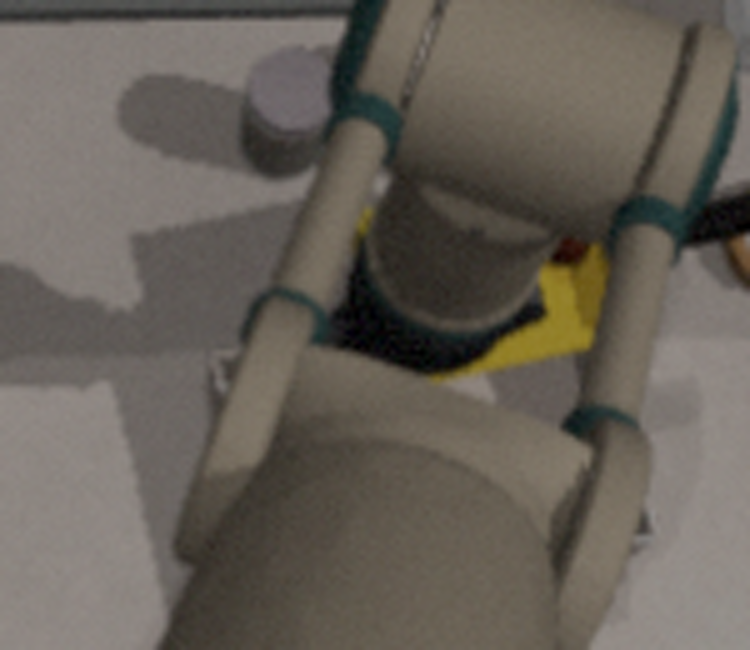

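Run:
```python
from h import *
s=load('side9.npz')
c=[atz(s,230+x/5-.4,170+y/5-.4,.065)[:2] for x,y in [(228,340),(519,470),(664,360),(372,238)]]
print(np.round(c,4),np.mean(c,0))
for i in range(4):
    d=c[(i+1)%4]-c[i];print(np.hypot(*d).round(4),np.degrees(np.arctan2(d[1],d[0])).round(1))
```

```text
[[ 0.4126 -0.0915]
 [ 0.4585 -0.2837]
 [ 0.5949 -0.2593]
 [ 0.5494 -0.059 ]] [ 0.50386145 -0.17339851]
0.1976 -76.6
0.1386 10.1
0.2054 102.8
0.1407 -166.6
```

>>> arm_command(commands=[[0,[-0.2,0.5,-0.3],0],[0,[-0.2,0.6,-0.6],0],[0,[-0.1,0.4,-0.8],0],[0,[0,0,-0.8],0],[0,[0,0,-0.4],0],[0,[0,0,-0.2],0],[0,[0,0,0],0]])

```text
clock: 12.15
position: [0.536, -0.1277, 0.0924]
ee_rot: [0.444, -0.444, -0.55, 0.55]
contact_force: [-0.2, -0.6, -1.7]
width: 0.0022
```

```bash
python3 snap.py 10 side,230,170,150,120,5; python3 -c "
from rig import manip;s=manip.get_state();print(s['contact_force'],s['moment'])"
```

```text
12.2 [ 0.5362 -0.1278  0.0927] jaw yaw 102.2 F [ 0.4 -0.1 -2.1] 0.0019277150794821648 [-0.36  0.37  1.78  0.    0.99 -2.14]
[ 0.37928744 -0.09415168 -2.13303916] [0.14756333 0.09176175 0.05428162]
```

View pics/side10.png

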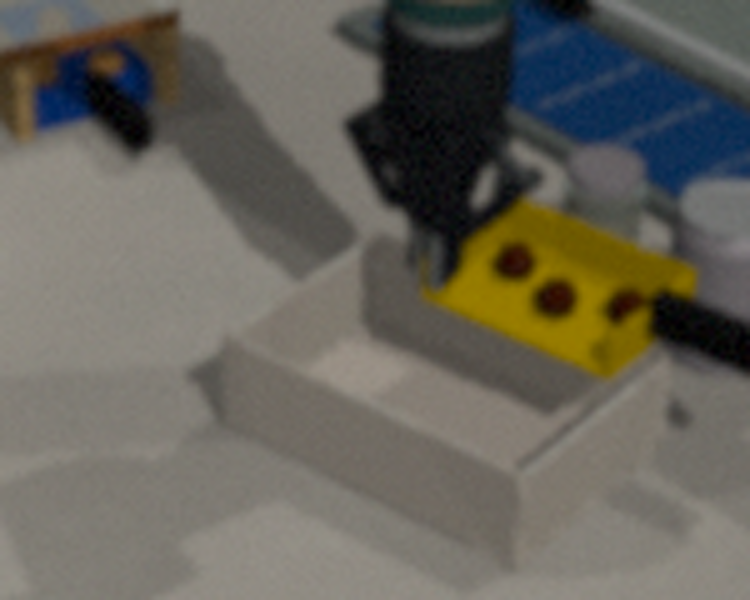

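Run:
```python
from h import *
s=load('side10.npz')
p=atz(s,230+601/5-.4,170+378/5-.4,.068)[:2]
a=np.radians(101.8);ex=np.array([np.cos(a),np.sin(a)]);ey=np.array([-ex[1],ex[0]])
for C in((.5042,-.171),): print(p,(p-C)@ex*1e3,(p-C)@ey*1e3)
```

```text
[ 0.55078875 -0.25277862] -89.57763900580002 -28.880806627649324
```

>>> arm_command(commands=[[0,[-0.3,-0.06,-0.2],0],[0,[0,0,-0.2],0],[0,[0,0,-0.1],0],[0,[0,0,0],0]], grip_force=20)

```text
clock: 12.6
position: [0.5327, -0.1283, 0.0886]
ee_rot: [0.444, -0.444, -0.55, 0.55]
contact_force: [-2.5, -0.7, 3.7]
width: 0.0019
```

```bash
python3 snap.py 10b; python3 -c "
from rig import manip;s=manip.get_state();print(s['contact_force'],s['moment'])"
```

```text
12.6 [ 0.5327 -0.1283  0.0886] jaw yaw 102.21 F [-2.5 -0.7  3.7] 0.0018784373997873336 [-0.36  0.37  1.8  -0.    0.97 -2.15]
[-2.4550224  -0.6795244   3.66174316] [ 0.08193728  0.3488723  -0.03299489]
```

>>> arm_command(commands=[[0,[-0.1,-0.02,-0.3],0],[0,[-0.1,-0.02,-0.3],0],[0,[-0.1,-0.02,-0.3],0],[0,[0,0,0],0]])

```text
clock: 13.0
position: [0.5306, -0.1288, 0.081]
ee_rot: [-0.443, 0.445, 0.551, -0.55]
contact_force: [-5.2, 2.0, 13.3]
width: 0.0019
```

```bash
python3 snap.py 11 side,230,170,150,120,5; python3 -c "
from rig import manip;s=manip.get_state();print(s['contact_force'],s['moment'])"
```

```text
13.05 [ 0.5306 -0.1288  0.081 ] jaw yaw 102.21 F [-5.7  2.  13.1] 0.001707383152248769 [-0.37  0.38  1.81  0.    0.95 -2.15]
[-5.65740676  2.00388298 13.09586831] [ 0.27206788  0.27419854 -0.06428123]
```

View pics/side11.png

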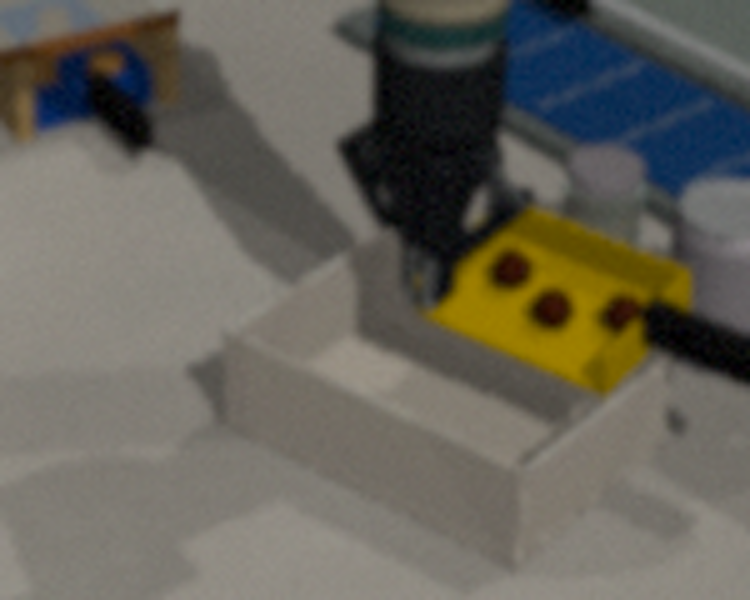

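>>> arm_command(commands=[[0,[-0.25,-0.05,-0.3],0],[0,[-0.25,-0.05,-0.3],0],[0,[-0.1,-0.02,-0.3],0],[0,[0,0,0],0]])

```text
clock: 13.45
position: [0.5265, -0.1299, 0.0722]
ee_rot: [-0.442, 0.446, 0.552, -0.549]
contact_force: [-1.9, 3.5, 11.2]
width: 0.002
```

```bash
python3 snap.py 12 side,230,170,150,120,5; python3 -c "
from rig import manip;s=manip.get_state();print(s['contact_force'],s['moment'])"
```

```text
13.5 [ 0.5265 -0.1299  0.0722] jaw yaw 102.19 F [-1.   2.8 11.2] 0.0020660244377220687 [-0.37  0.38  1.83  0.    0.92 -2.16]
[-0.99086211  2.80688338 11.18488423] [ 0.49078657 -0.33116683  0.05221137]
```

View pics/side12.png

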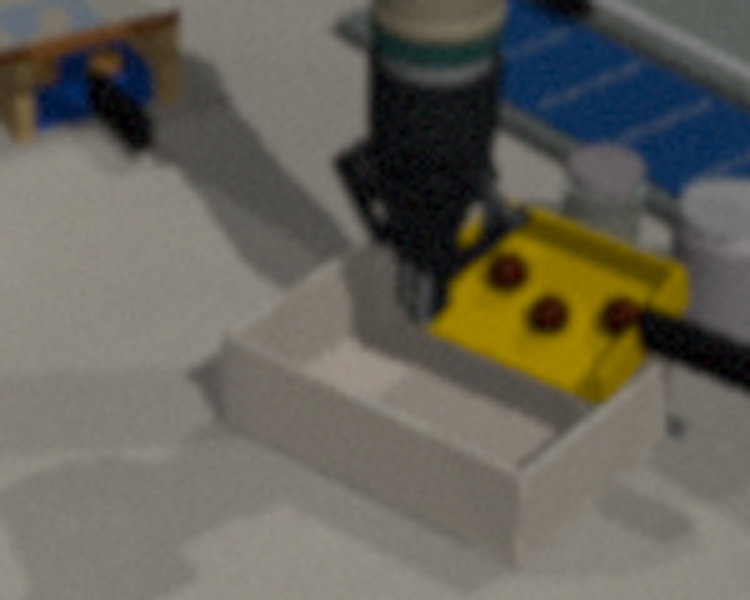

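```bash
cat > tilt.py <<'E'
import sys
from h import *
s=load(sys.argv[1]);C=deep(s);p=s['pixels'].astype(int)
m=(p[...,0]>90)&(p[...,1]>70)&(p[...,2]<40)&(s['range_z']>0)
X=C[m];
X=X[(X[:,0]>.4)&(X[:,0]<.7)&(X[:,1]<.0)&(X[:,1]>-.33)]
best=None;r=np.random.default_rng(0)
for _ in range(800):
    a,b,c=X[r.choice(len(X),3,False)];n=np.cross(b-a,c-a);l=np.linalg.norm(n)
    if l<1e-6: continue
    n/=l
    if abs(n[2])<.6: continue
    k=np.abs((X-a)@n)<.003
    if best is None or k.sum()>best[0]: best=(k.sum(),k)
Y=X[best[1]];c=Y.mean(0);n=np.linalg.svd(Y-c)[2][2];n*=np.sign(n[2])
a=np.radians(102.2);ex=np.array([np.cos(a),np.sin(a),0]);ey=np.array([-ex[1],ex[0],0])
print(len(X),best[0],'c',c.round(3),'roll(+y down)',np.degrees(np.arctan2(n@ey,n[2])).round(1),'pitch(+x down)',np.degrees(np.arctan2(n@ex,n[2])).round(1))
E
for i in 10 11 12; do python3 tilt.py side$i.npz; done
```

```text
870 469 c [ 0.574 -0.179  0.072] roll(+y down) 1.1 pitch(+x down) -0.3
936 523 c [ 0.575 -0.182  0.067] roll(+y down) 10.4 pitch(+x down) 0.6
893 506 c [ 0.573 -0.183  0.064] roll(+y down) 19.5 pitch(+x down) 0.6
```

>>> arm_command(commands=[[0,[-0.1,-0.02,-0.3],0],[0,[-0.1,-0.02,-0.3],0],[0,[-0.1,-0.02,-0.3],0],[0,[0,0,0],0]])

```text
clock: 13.9
position: [0.5245, -0.1309, 0.0636]
ee_rot: [-0.441, 0.447, 0.552, -0.549]
contact_force: [-0.2, 3.6, 12.2]
width: 0.0021
```

```bash
python3 snap.py 13 side,230,170,150,120,5; python3 tilt.py side13.npz;  python3 -c "
from rig import manip;s=manip.get_state();print(s['contact_force'],s['moment'])"
```

```text
13.95 [ 0.5245 -0.1309  0.0636] jaw yaw 102.22 F [-0.9  4.1 12. ] 0.0020141817441134947 [-0.37  0.39  1.85  0.    0.9  -2.16]
912 495 c [ 0.573 -0.184  0.062] roll(+y down) 27.2 pitch(+x down) 0.1
[-0.87804649  4.0920217  12.02981256] [ 0.37472039 -0.6477401   0.1876341 ]
```

View pics/side13.png

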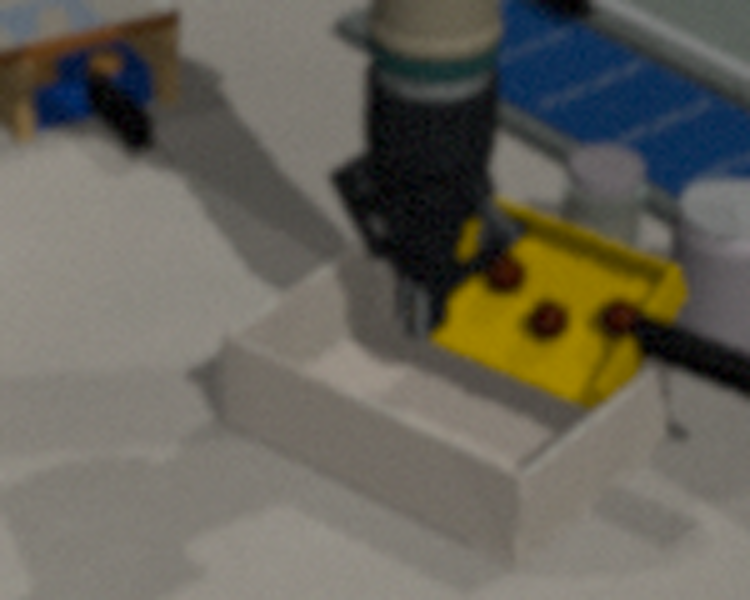

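>>> arm_command(commands=[[0,[-0.1,-0.02,-0.3],0],[0,[-0.1,-0.02,-0.3],0],[0,[-0.05,0,-0.3],0],[0,[0,0,0],0]])

```text
clock: 14.35
position: [0.5214, -0.1322, 0.0542]
ee_rot: [-0.441, 0.446, 0.551, -0.55]
contact_force: [-1.9, -0.0, 10.6]
width: 0.0018
```

```bash
python3 snap.py 14 side,230,170,150,120,5; python3 tilt.py side14.npz;  python3 -c "
from rig import manip;s=manip.get_state();print(s['contact_force'],s['moment'])"
```

```text
14.4 [ 0.5214 -0.1322  0.0542] jaw yaw 102.24 F [-0.2  0.5 10.4] 0.00212516099941156 [-0.38  0.4   1.86 -0.    0.87 -2.16]
877 481 c [ 0.573 -0.189  0.059] roll(+y down) 36.1 pitch(+x down) 1.0
[-0.19792979  0.52041153 10.3566045 ] [-0.15446934 -0.40825622  0.06800593]
```

View pics/side14.png

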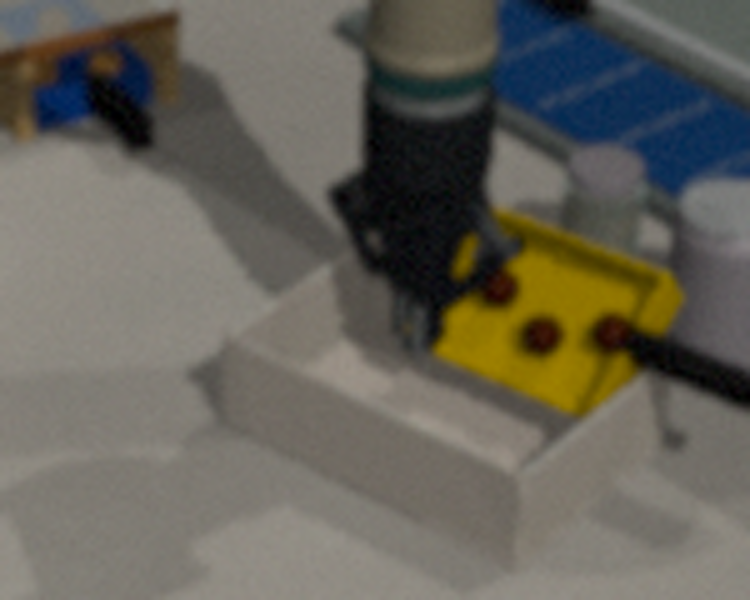

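>>> arm_command(commands=[[0,[-0.05,0,-0.3],0],[0,[-0.05,0,-0.3],0],[0,[0,0,-0.2],0],[0,[0,0,0],0],[0,[0,0,0],0]])

```text
clock: 14.9
position: [0.5216, -0.1326, 0.047]
ee_rot: [-0.44, 0.447, 0.552, -0.55]
contact_force: [-0.8, 0.9, 13.5]
width: 0.0021
```

```bash
python3 snap.py 15 side,230,170,150,120,5; python3 tilt.py side15.npz;  python3 -c "
from rig import manip;s=manip.get_state();print(s['contact_force'],s['moment'])"
```

```text
14.95 [ 0.5216 -0.1326  0.047 ] jaw yaw 102.28 F [-1.2  1.6 12.7] 0.0021092636345180302 [-0.38  0.41  1.87 -0.    0.85 -2.16]
1006 549 c [ 0.572 -0.188  0.057] roll(+y down) 41.0 pitch(+x down) 1.0
[-1.17624755  1.57309959 12.7355134 ] [-0.5776846  -0.64141672  0.16190925]
```

View pics/side15.png

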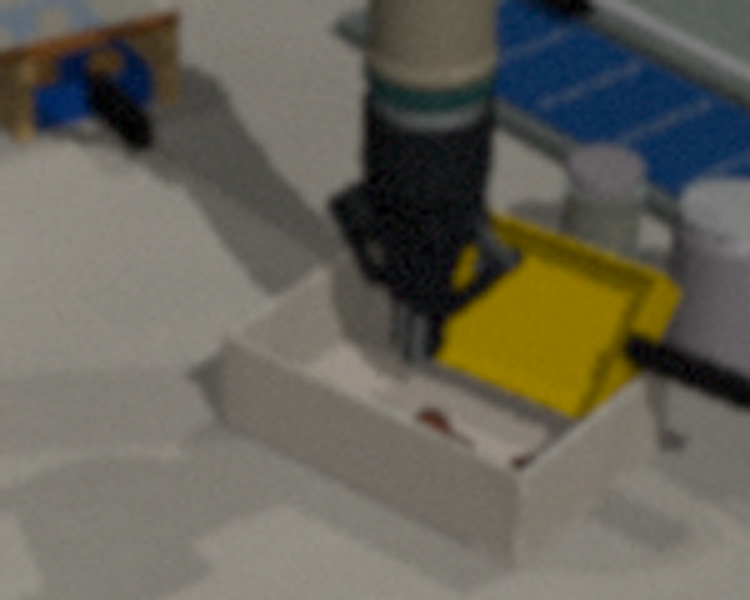

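>>> arm_command(commands=[[0,[0,0,0.3],0],[0,[0,0,0.7],0],[0,[0,0,1.5],0],[0,[0,0,2],0],[0,[0,0,2.5],0],[0,[0,0,2.5],0],[0,[0,0,0],0]], grip_force=40)

```text
clock: 15.65
position: [0.5195, -0.1316, 0.1418]
ee_rot: [-0.442, 0.446, 0.551, -0.55]
contact_force: [0.5, -0.8, -2.0]
width: 0.0019
```

```bash
python3 snap.py 16 side,230,150,150,120,5; python3 tilt.py side16.npz;  python3 -c "
from rig import manip;s=manip.get_state();print(s['contact_force'],s['moment'])"
```

```text
15.7 [ 0.5183 -0.1312  0.14  ] jaw yaw 102.2 F [-0.2 -0.1 -2.6] 0.002116496266887356 [-0.38  0.3   1.76  0.    1.08 -2.16]
1087 616 c [ 0.57  -0.188  0.149] roll(+y down) 40.4 pitch(+x down) 0.6
[-0.15477645 -0.07887949 -2.61412924] [ 0.12730271  0.09272417 -0.01562637]
```

View pics/side16.png

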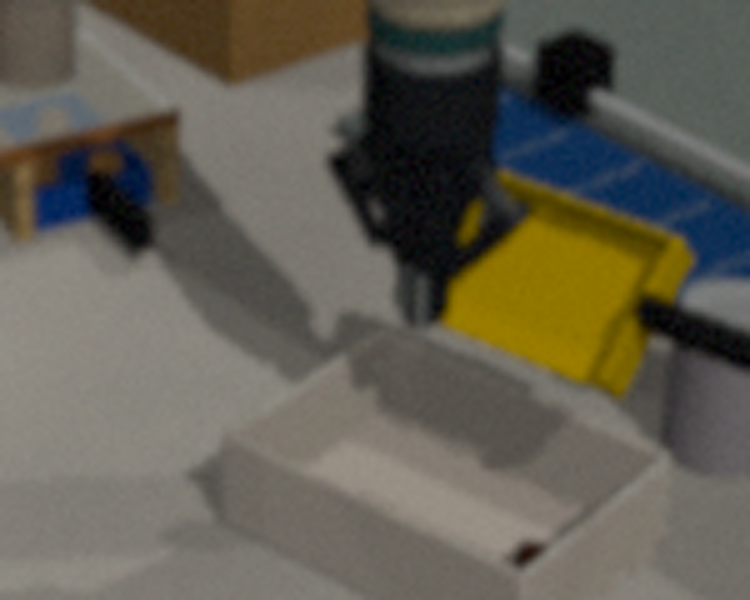

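```bash
python3 snap.py 17 top,270,110,130,120,5
```

```text
15.75 [ 0.5172 -0.1308  0.1386] jaw yaw 102.21 F [ 0.7 -0.7 -1.7] 0.0018984181257976885 [-0.38  0.3   1.76  0.    1.08 -2.16]
```

View pics/top17.png

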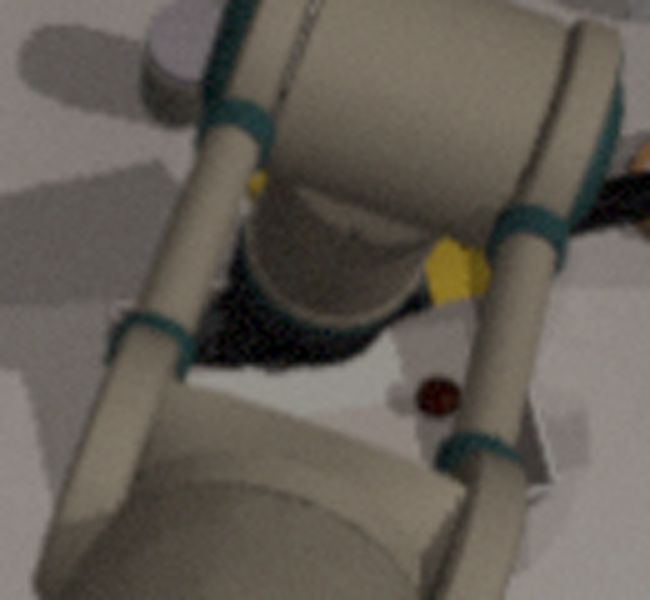

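>>> arm_command(commands=[[0,[0,0,-2.5],0],[0,[0,0,-2.5],0],[0,[-0.4,2,0],0],[0,[0.4,-2,0],0],[0,[-0.4,2,0],0],[0,[0.4,-2,0],0],[0,[0,0,0],0],[0,[0,0,3],0],[0,[0,0,4],0],[0,[0,0,4],0],[0,[0,0,0],0]])

```text
clock: 16.85
position: [0.5205, -0.1318, 0.2033]
ee_rot: [-0.441, 0.447, 0.551, -0.549]
contact_force: [2.3, -0.4, -1.6]
width: 0.0022
```

```bash
python3 snap.py 18 side,230,110,170,160,4.5; python3 tilt.py side18.npz
```

```text
16.9 [ 0.5187 -0.1312  0.2005] jaw yaw 102.19 F [-0.  -0.3 -2.9] 0.0018802571450444224 [-0.38  0.25  1.67  0.    1.22 -2.16]
1114 669 c [ 0.572 -0.187  0.211] roll(+y down) 40.4 pitch(+x down) 0.4
```

View pics/side18.png

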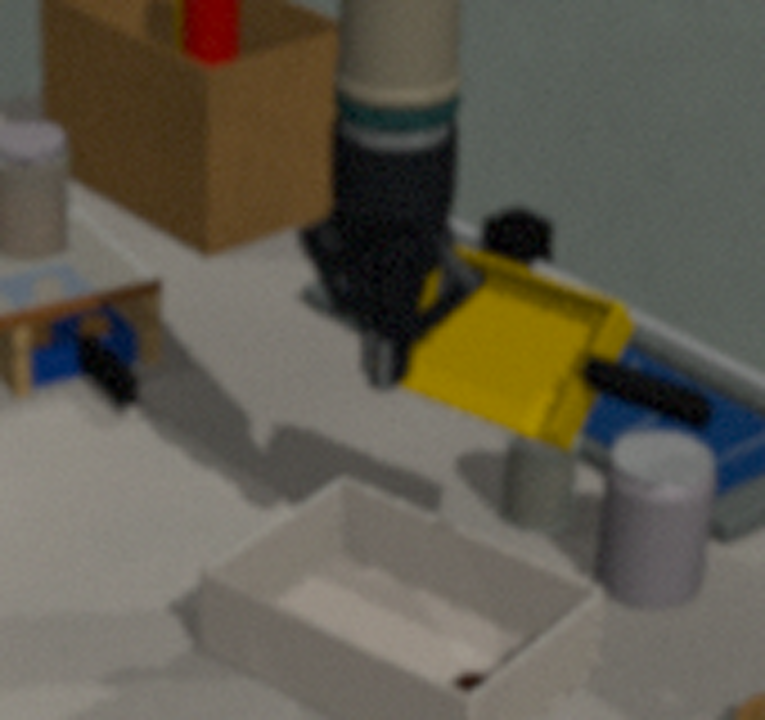

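>>> arm_command(commands=[[0,[-0.2,0.6,0],-0.01],[0,[-0.45,1.3,0],-0.02],[0,[-0.8,2.2,0],-0.025],[0,[-1,2.8,0],-0.03],[0,[-1,2.8,0],-0.03],[0,[-1,2.8,0],-0.03],[0,[-1,2.8,0],-0.03],[0,[-1,2.8,0],-0.03],[0,[-1,2.8,0],-0.03],[0,[-1,2.8,-0.5],-0.03],[0,[-1,2.8,-1],-0.03],[0,[-1,2.8,-1],-0.03]])

```text
clock: 18.1
position: [0.4105, 0.1631, 0.1714]
ee_rot: [0.529, -0.527, -0.469, 0.472]
contact_force: [-0.4, 0.0, -1.5]
width: 0.0021
```

>>> arm_command(commands=[[0,[-0.8,2.3,-1],-0.03],[0,[-0.55,1.6,-1],-0.02],[0,[-0.4,1.1,-1],-0.02],[0,[-0.2,0.6,-0.5],-0.02],[0,[0,0,0],0]])

```text
clock: 18.6
position: [0.3905, 0.2181, 0.1361]
ee_rot: [0.549, -0.547, -0.445, 0.45]
contact_force: [0.0, -0.1, -1.7]
width: 0.0023
```

```bash
python3 snap.py 19 side,150,90,150,120,5 top,140,120,260,120,3
```

```text
18.7 [0.3923 0.2177 0.1375] jaw yaw 78.48 F [ 0.7 -0.6 -2.1] 0.001872100917438576 [ 0.35  0.19  1.93  0.    1.03 -1.02]
```

View pics/side19.png

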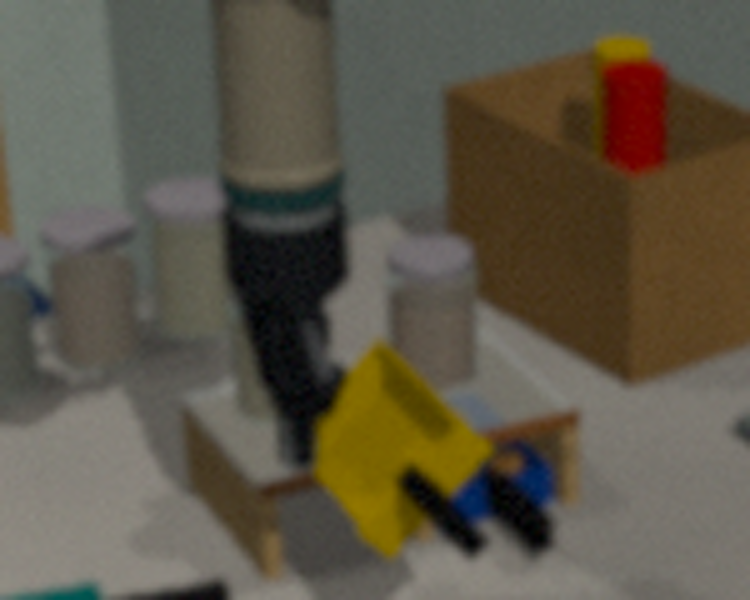

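View pics/top19.png

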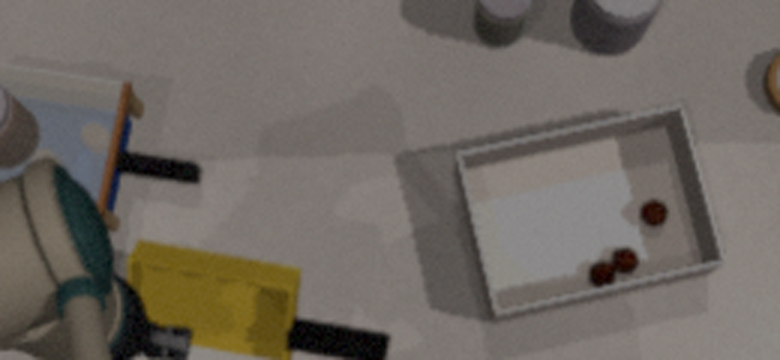

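>>> arm_command(commands=[[0,[0.4,-1.1,-1],0.026],[0,[0,0,-2.5],0],[0,[0,0,-2.5],0],[0,[0,0,-2.0],0],[0,[0,0,-1.0],0],[0,[0,0,-0.5],0],[0,[0,0,0],0]])

```text
clock: 19.4
position: [0.3977, 0.2068, 0.0437]
ee_rot: [0.542, -0.542, -0.454, 0.454]
contact_force: [0.1, -0.1, -1.5]
width: 0.0017
```

```bash
python3 snap.py 20 side,150,110,150,120,5
```

```text
19.45 [0.3981 0.207  0.0442] jaw yaw 79.91 F [ 0.7  1.2 -1.3] 0.0017041864189929303 [ 0.32  0.31  2.06  0.    0.77 -1.07]
```

View pics/side20.png

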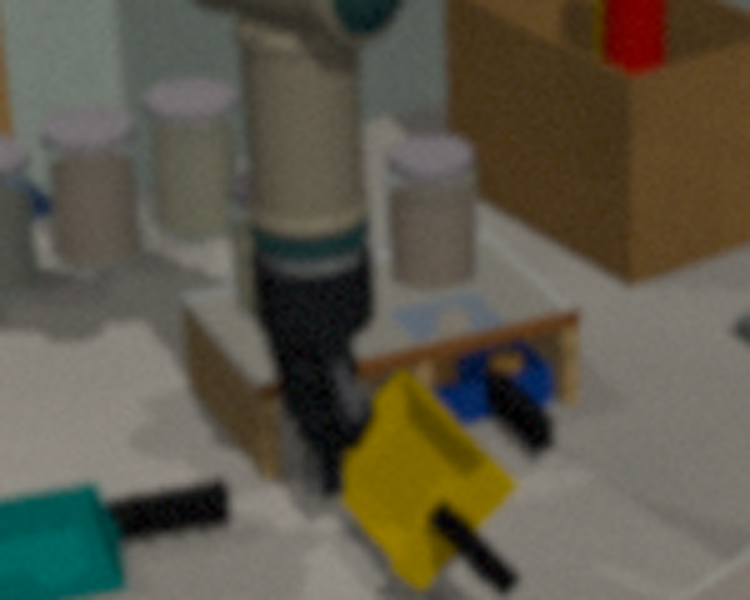

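>>> arm_command(commands=[[0,[0,0,-0.5],0],[0,[0,0,-0.3],0],[0,[0,0,0],0]], grip_force=20)

```text
clock: 19.75
position: [0.3975, 0.207, 0.0358]
ee_rot: [0.542, -0.542, -0.454, 0.454]
contact_force: [-0.2, -0.6, -1.2]
width: 0.0019
```

>>> arm_command(commands=[[0,[0,0,-0.3],0],[0,[0,0,-0.2],0],[0,[0,0,0],0]])

```text
clock: 20.05
position: [0.3974, 0.2069, 0.0306]
ee_rot: [0.542, -0.542, -0.454, 0.454]
contact_force: [-0.1, -0.0, -0.9]
width: 0.002
```

>>> arm_command(commands=[[0,[0,0,-0.3],0],[0,[0,0,0],0]])

```text
clock: 20.25
position: [0.3974, 0.2069, 0.0275]
ee_rot: [0.542, -0.542, -0.454, 0.454]
contact_force: [-0.3, 0.3, -1.3]
width: 0.0022
```

>>> arm_command(commands=[[0,[0,0,-0.2],0],[0,[0,0,0],0]])

```text
clock: 20.45
position: [0.3974, 0.2069, 0.0256]
ee_rot: [0.542, -0.542, -0.454, 0.454]
contact_force: [-0.7, -0.2, -2.4]
width: 0.002
```

```bash
python3 snap.py 21 side,150,110,150,120,5;python3 -c "
from rig import manip;s=manip.get_state();print(s['contact_force'],s['moment'])"
```

```text
20.5 [0.3975 0.207  0.0257] jaw yaw 79.93 F [ 0.3  0.6 -2.4] 0.001832144020918086 [ 0.32  0.34  2.08  0.    0.72 -1.07]
[ 0.29135491  0.59092313 -2.42806306] [ 0.2111141  -0.08798893 -0.00461657]
```

View pics/side21.png

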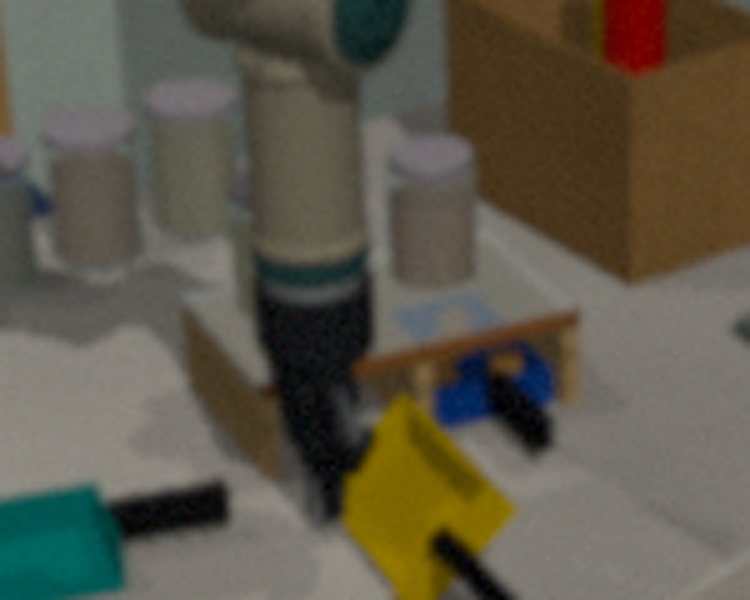

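>>> arm_command(commands=[[0,[0,0,-0.2],0],[0,[0,0,-0.1],0],[0,[0,0,0],0]])

```text
clock: 20.8
position: [0.3974, 0.2069, 0.0227]
ee_rot: [0.542, -0.542, -0.454, 0.454]
contact_force: [-0.2, -0.4, -2.1]
width: 0.0018
```

>>> arm_command(commands=[[0,[0,0,-0.2],0],[0,[0,0,0],0]])

```text
clock: 21.0
position: [0.3978, 0.2071, 0.0209]
ee_rot: [-0.542, 0.542, 0.454, -0.454]
contact_force: [-0.6, 0.7, -0.3]
width: 0.0023
```

```bash
python3 snap.py 22
python3 - <<'E'
from h import *
from rig import manip
s=manip.get_image('side');np.savez('side22.npz',**s)
C=deep(s);p=s['pixels'].astype(int)
m=(p[...,0]>90)&(p[...,1]>70)&(p[...,2]<40)&(s['range_z']>0)
X=C[m];X=X[(X[:,1]>0)&(X[:,1]<.25)]
a=np.radians(80);ex=np.array([np.cos(a),np.sin(a),0]);ey=np.array([-ex[1],ex[0],0])
y=X@ey; print(np.percentile(X[:,2],[0,2,5,10,50,98]).round(4), X[np.argsort(X[:,2])[:8]].round(4))
E
```

```text
21.0 [0.3978 0.2071 0.0209] jaw yaw 79.93 F [-0.6  0.7 -0.3] 0.002324806187425508 [ 0.32  0.35  2.09  0.    0.7  -1.07]
[-0.0018  0.0049  0.0076  0.0108  0.035   0.0795] [[ 3.971e-01  1.353e-01 -1.800e-03]
 [ 3.937e-01  1.188e-01  4.000e-04]
 [ 4.051e-01  1.758e-01  1.200e-03]
 [ 3.999e-01  1.391e-01  2.700e-03]
 [ 3.988e-01  1.545e-01  2.900e-03]
 [ 3.950e-01  1.261e-01  3.700e-03]
 [ 4.015e-01  1.357e-01  3.700e-03]
 [ 4.037e-01  1.792e-01  3.900e-03]]
```

>>> arm_command(commands=[[0.3,[0,0,0],0],[0.4,[0,0,0.1],0],[0.6,[0,0,0.1],0],[0.8,[0,0,0],0],[1.2,[0,0,0],0],[1.6,[0,0,0],0]])

```text
clock: 21.65
position: [0.3975, 0.207, 0.0228]
ee_rot: [0.542, -0.542, -0.454, 0.454]
contact_force: [-0.3, 0.4, -1.0]
width: 0.0159
```

```bash
python3 snap.py 23 side,150,110,150,120,5
```

```text
21.7 [0.3975 0.207  0.0228] jaw yaw 79.93 F [0.5 0.9 0.9] 0.016092668146195883 [ 0.32  0.35  2.08  0.    0.71 -1.07]
```

View pics/side23.png

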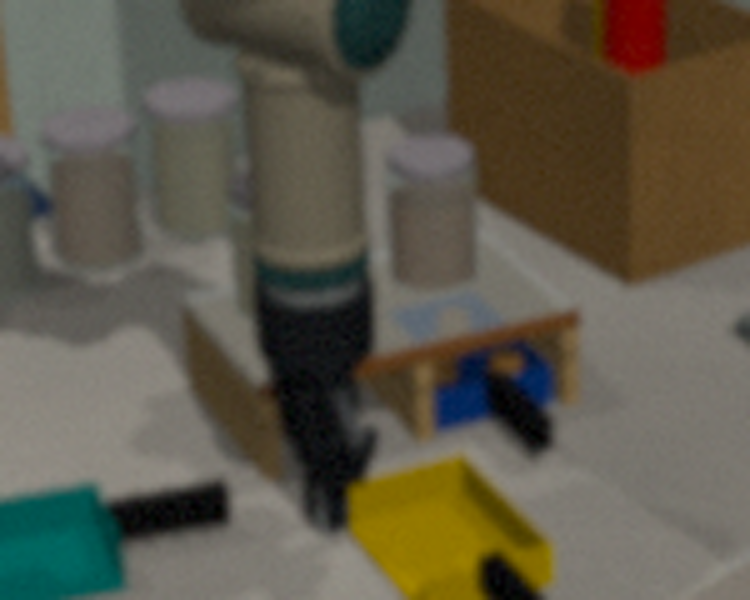

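>>> arm_command(commands=[[2.2,[0,0,1.5],0],[2.4,[0,0,3.5],0],[3,[0,0,4],0],[5,[0,-2.0,3.5],-0.14],[5,[0.1,-4.4,0],-0.143],[5,[0.1,-4.4,0],-0.143],[5,[0.1,-4.4,0],-0.143],[5,[0.1,-4.4,0],-0.143],[5,[0.1,-4.4,0],-0.143],[5,[0.1,-4.4,0],-0.143],[5,[0.1,-4.4,0],-0.143],[5,[0.1,-4.4,0],-0.143]])

```text
clock: 22.9
position: [0.4052, -0.1668, 0.1479]
ee_rot: [0.706, -0.706, -0.037, 0.037]
contact_force: [0.6, 1.1, 0.7]
width: 0.0503
```

>>> arm_command(commands=[[5,[0.1,-4.4,0],-0.143],[5,[0.1,-2,0],-0.143]])

```text
clock: 23.1
position: [0.4078, -0.2329, 0.1479]
ee_rot: [-0.703, 0.705, -0.064, 0.065]
contact_force: [-0.3, 1.0, -0.2]
width: 0.0501
```

```bash
python3 snap.py 24 top,120,120,160,120,5
```

```text
23.15 [ 0.4085 -0.2348  0.1479] jaw yaw -10.77 F [ 0.4 -3.4  0.4] 0.05006048630417305 [-0.67  0.2   1.88 -0.    1.06 -0.48]
```

View pics/top24.png

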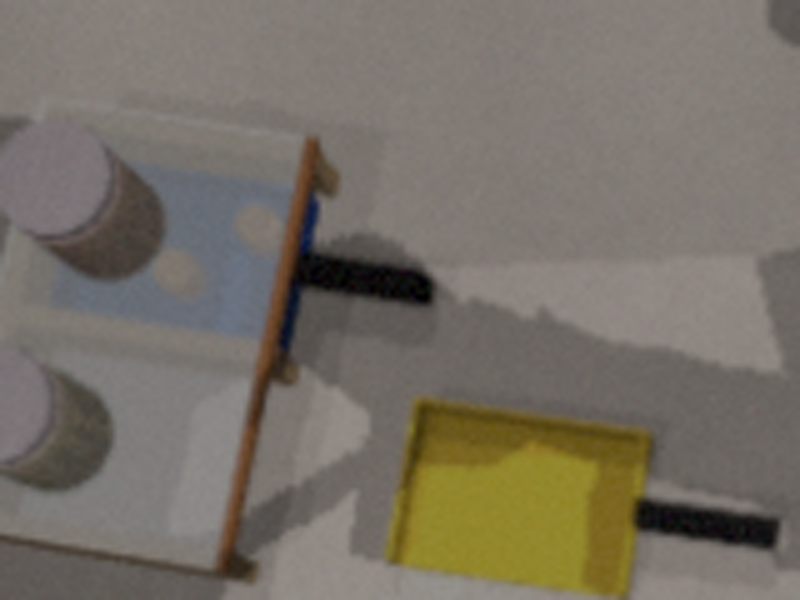

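Run:
```python
from h import *
t=load('top24.npz')
f=lambda x,y:(120+x/5-.4,120+y/5-.4)
P={}
for n,p,z in [('pxmy',(417,397),.03),('mxmy',(652,432),.03),('pxpy',(389,562),.03),('mxpy',(628,596),.03),('hend',(778,532),.038),('hst',(640,514),.038)]:
    P[n]=atz(t,*f(*p),z)[:2]; print(n,P[n].round(4))
for a_,b in [('mxmy','pxmy'),('mxpy','pxpy'),('hend','hst')]:
    d=P[b]-P[a_];print(np.hypot(*d).round(4),np.degrees(np.arctan2(d[1],d[0])).round(2))
for a_,b in [('pxmy','pxpy'),('mxmy','mxpy')]:
    d=P[b]-P[a_];print(np.hypot(*d).round(4),np.degrees(np.arctan2(d[1],d[0])).round(2)-90)
a=np.radians(80.5);ex=np.array([np.cos(a),np.sin(a)]);ey=np.array([-ex[1],ex[0]])
es=[P[n]-ex*q[0]/1e3-ey*q[1]/1e3 for n,q in [('pxmy',(65,-45)),('mxmy',(-65,-45)),('pxpy',(65,45)),('mxpy',(-65,45)),('hend',(-142,0))]]
print(np.round(es,4));O=np.mean(es,0);print('O',O,'grip',O-.115*ex)
```

```text
pxmy [0.493  0.1882]
mxmy [0.4709 0.0608]
pxpy [0.4034 0.2025]
mxpy [0.3825 0.0747]
hend [ 0.4141 -0.006 ]
hst [0.4254 0.0673]
0.1293 80.18
0.1296 80.72
0.0741 81.25
0.0907 80.93
0.0895 81.11000000000001
[[0.4379 0.1316]
 [0.4373 0.1324]
 [0.4371 0.131 ]
 [0.4377 0.1313]
 [0.4376 0.134 ]]
O [0.43749557 0.13205968] grip [0.41851509 0.01863684]
```

>>> arm_command(commands=[[5,[0.2,4.2,0],0.006],[5,[0.2,4.2,0],0.006],[5,[0.2,4.2,0],0],[5,[0.2,4.2,0],0],[5,[0.2,4.2,0],0],[5,[0.05,4.2,0],0],[5,[0,0,-2],0],[5,[0,0,0],0]], grip_force=40)

```text
clock: 23.95
position: [0.4157, 0.0249, 0.1264]
ee_rot: [0.705, -0.705, 0.057, -0.054]
contact_force: [-0.8, 0.3, -0.3]
width: 0.0497
```

```bash
python3 snap.py 25 side,150,110,150,120,5
```

```text
24.0 [0.4166 0.0239 0.1271] jaw yaw -9.18 F [-0.6 -0.4  0.4] 0.049997319792680565 [-0.11  0.15  2.01 -0.    0.98  0.05]
```

View pics/side25.png

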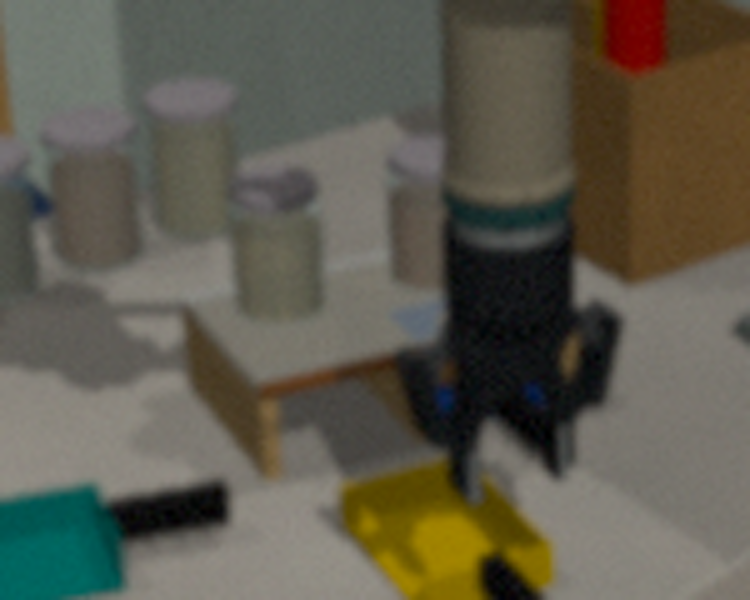

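>>> arm_command(commands=[[5,[0.2,-0.65,-3],-0.008],[5,[0,0,-3.5],0],[5,[0,0,-2],0],[5,[0,0,-1.0],0],[5,[0,0,0],0],[0,[0,0,0],0],[0,[0,0,0],0],[0,[0,0,0],0],[0,[0,0,0],0],[0,[0,0,0],0]])

```text
clock: 25.0
position: [0.4209, 0.0162, 0.0337]
ee_rot: [-0.704, 0.705, -0.059, 0.061]
contact_force: [-1.6, -1.8, 7.4]
width: 0.0152
```

```bash
python3 snap.py 26 top,120,120,160,120,5
```

```text
25.05 [0.421  0.0162 0.0337] jaw yaw -9.77 F [-0.6 -2.7  5.8] 0.01500376773589314 [-0.13  0.3   2.13 -0.    0.71  0.04]
```

View pics/top26.png

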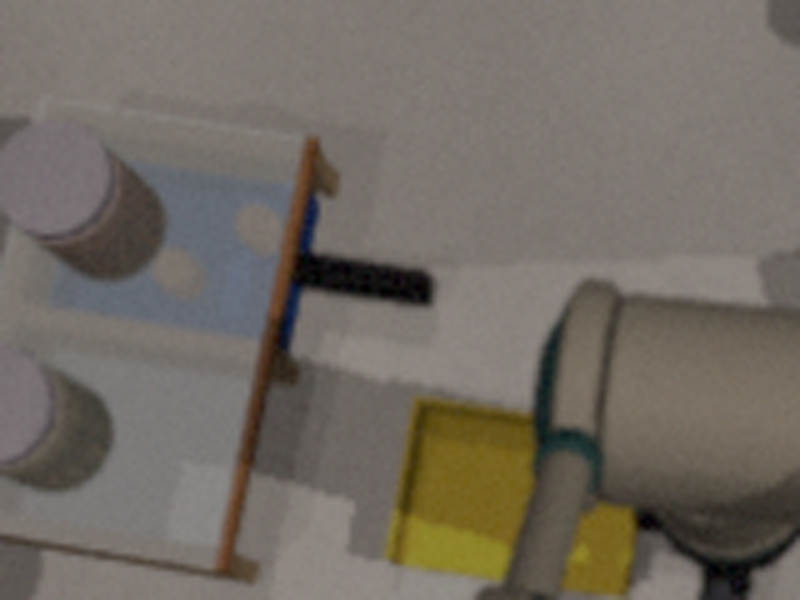

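>>> arm_command(commands=[[0,[-0.3,0,0.15],-0.003],[0,[-0.3,0,0],-0.002],[0,[-0.25,0,0],0],[0,[0,0,0],0],[0,[0.09,0.5,0],0],[0,[0.18,1.0,0],0],[0,[0.26,1.5,0],0],[0,[0.26,1.5,0],0],[0,[0.09,0.5,0],0],[0,[0,0,0],0]])

```text
clock: 26.05
position: [0.4205, 0.0674, 0.0342]
ee_rot: [0.704, -0.704, 0.061, -0.062]
contact_force: [-0.4, 0.5, -1.3]
width: 0.0153
```

```bash
python3 snap.py 27 top,120,120,160,120,5
python3 - <<'E'
from h import *
from rig import manip
s=manip.get_state();p=s['position'];print('line x err mm',(p[0]-(.4496-(.2272-p[1])*.1763))*1e3)
E
```

```text
26.1 [0.4204 0.067  0.0342] jaw yaw -10.0 F [ 0.3  0.1 -1.3] 0.01511010324352261 [-0.01  0.3   2.12 -0.    0.72  0.17]
line x err mm -0.9788625521117145
```

View pics/top27.png

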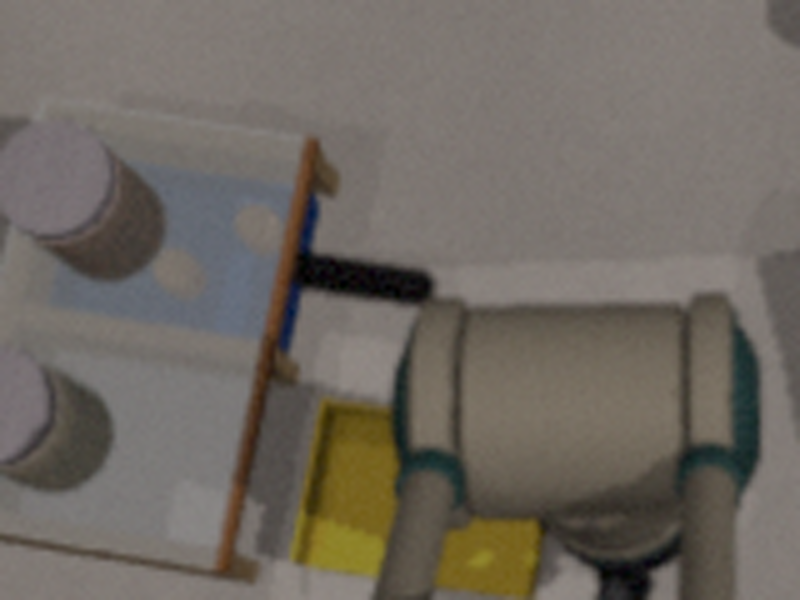

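>>> arm_command(commands=[[0,[0.1,0.5,-0.08],0],[0,[0.2,1.0,0],0],[0,[0.3,1.5,0],0],[0,[0.3,1.5,0],0],[0,[0.28,1.5,0],0],[0,[0.26,1.5,0],0],[0,[0.26,1.5,0],0],[0,[0.26,1.5,0],0],[0,[0.26,1.5,0],0],[0,[0.18,1.0,0],0],[0,[0,0,0],0]])

```text
clock: 27.2
position: [0.4451, 0.1978, 0.0338]
ee_rot: [0.705, -0.704, 0.062, -0.063]
contact_force: [0.2, 2.5, 2.8]
width: 0.0153
```

Run:
```python
from rig import manip
s=manip.get_state();p=s['position'];print(p,s['contact_force'],'line x err mm',(p[0]-(.4496-(.2272-p[1])*.1763))*1e3)
```

```text
[0.44507174 0.19778176 0.0337802 ] [0.21672751 2.51867378 2.75479133] line x err mm 0.6581785447031252
```

Smooth so far; the last 29 mm.

>>> arm_command(commands=[[0,[0.1,0.8,0],0],[0,[0.14,0.9,0],0],[0,[0.1,0.6,0],0],[0,[0.07,0.4,0],0],[0,[0.04,0.25,0],0],[0,[0,0,0],0],[0,[0,0,0],0]])

```text
clock: 27.9
position: [0.4487, 0.225, 0.0339]
ee_rot: [-0.704, 0.705, -0.062, 0.062]
contact_force: [-0.8, -3.9, 6.1]
width: 0.0152
```

```bash
python3 snap.py 28 top,90,120,160,120,5 side,150,90,140,120,5
```

```text
28.0 [0.4488 0.225  0.0339] jaw yaw -10.09 F [-1.5 -4.1  7. ] 0.015301998193235683 [ 0.33  0.39  1.96 -0.    0.8   0.5 ]
```

View pics/top28.png

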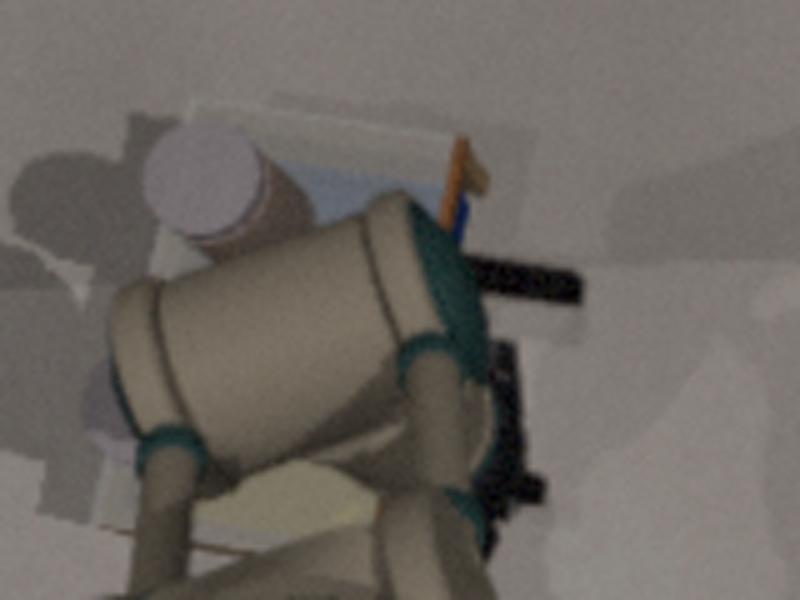

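>>> arm_command(commands=[[0,[0,0,0.12],0],[0,[0.03,0.15,0],0],[0,[0,0,0],0]])

```text
clock: 28.3
position: [0.4489, 0.2275, 0.0343]
ee_rot: [-0.704, 0.704, -0.063, 0.062]
contact_force: [0.5, 0.7, -1.0]
width: 0.015
```

```bash
python3 snap.py 29 top,160,180,60,60,10
python3 - <<'E'
import numpy as np,cv2
a=np.load('top1.npz')['pixels'][180:240,160:220,::-1];b=np.load('top29.npz')['pixels'][180:240,160:220,::-1]
cv2.imwrite('pics/cmp29.png',cv2.resize(np.hstack([a,b]),None,fx=6,fy=6,interpolation=cv2.INTER_CUBIC))
E
```

```text
28.35 [0.449  0.2275 0.0344] jaw yaw -10.1 F [ 0.2 -0.4 -0.9] 0.015307798987783089 [0.33 0.39 1.95 0.   0.8  0.51]
```

View pics/cmp29.png

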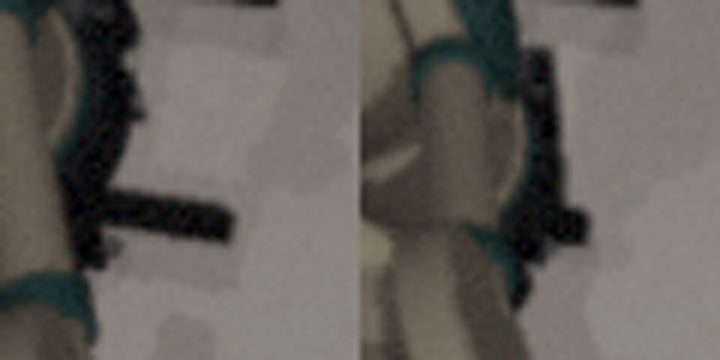

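>>> arm_command(commands=[[0,[0,0,-0.1],0],[1.8,[0,0,0],0],[2.4,[0,0,0],0],[3.5,[0,0,0],0],[4,[0,0,0],0],[4,[0,0,2],0],[4,[0,0,4],0],[4,[0,-1,4],0],[4,[0,-4,3],0],[4,[0,-4.5,0],0],[4,[0,-4.5,0],0],[4,[0,-4.5,0],0]])

```text
clock: 29.55
position: [0.4491, 0.0411, 0.1643]
ee_rot: [0.704, -0.704, 0.061, -0.062]
contact_force: [1.0, -0.6, -0.0]
width: 0.0399
```

>>> arm_command(commands=[[4,[-1,-4.5,2],0],[4,[-2,-4.5,2],0],[4,[-3,-3,2],0],[4,[-3,-3,2],0],[4,[-3,-3,0],0],[4,[-3,-3,0],0],[4,[0,0,0],0]])

```text
clock: 30.25
position: [0.2973, -0.1675, 0.2427]
ee_rot: [-0.703, 0.705, -0.065, 0.065]
contact_force: [0.2, 0.0, 0.7]
width: 0.0401
```

```bash
python3 snap.py 30 top,80,60,330,200,2.4 side,140,90,280,210,2.8
python3 - <<'E'
import numpy as np,cv2
a=np.load('top0.npz')['pixels'][130:250,90:230,::-1];b=np.load('top30.npz')['pixels'][130:250,90:230,::-1]
cv2.imwrite('pics/cmp30.png',cv2.resize(np.hstack([a,b]),None,fx=2.8,fy=2.8,interpolation=cv2.INTER_CUBIC))
E
```

```text
30.35 [ 0.3    -0.165   0.2426] jaw yaw -10.29 F [0.6 0.4 0.6] 0.04000052975779653 [-0.71 -0.08  1.93  0.    1.29 -0.53]
```

View pics/top30.png

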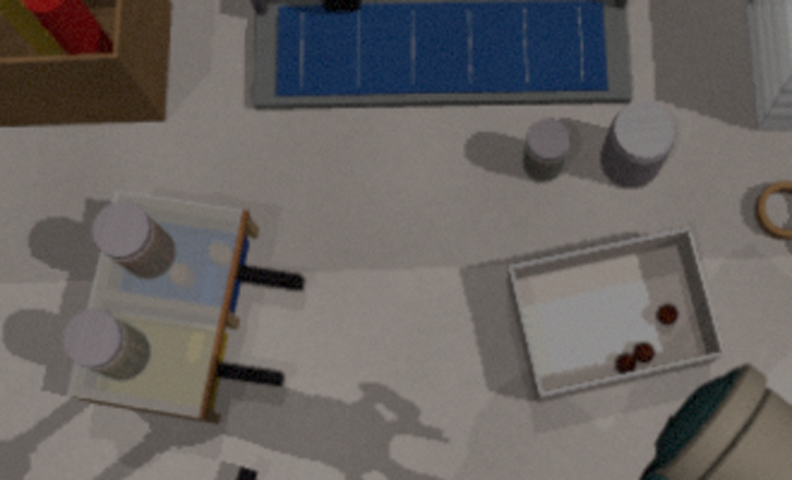

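View pics/side30.png

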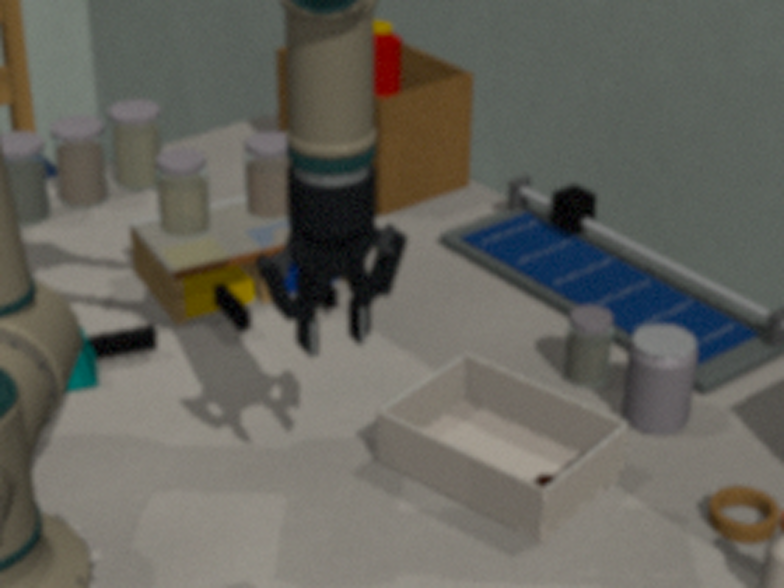

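View pics/cmp30.png

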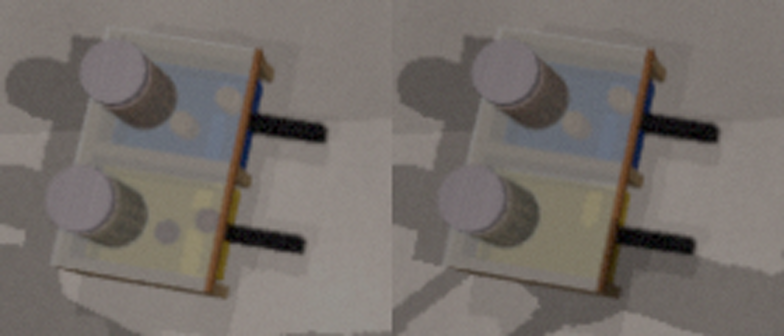

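Run:
```python
import numpy as np,cv2
A=cv2.cvtColor(np.load('top0.npz')['pixels'],cv2.COLOR_RGB2GRAY);B=cv2.cvtColor(np.load('top30.npz')['pixels'],cv2.COLOR_RGB2GRAY)
for n,(x,y,w,h) in {'tubBL':(284,205,40,30),'tubTL':(284,155,30,30),'tubTR':(355,148,24,24),'handleY':(178,203,28,22),'handleB':(182,165,32,22)}.items():
    T=A[y:y+h,x:x+w];S=B[y-8:y+h+8,x-8:x+w+8]
    r=cv2.matchTemplate(S,T,cv2.TM_CCOEFF_NORMED);_,m,_,(i,j)=cv2.minMaxLoc(r)
    f=lambda a,b,c:0.5*(a-c)/(a-2*b+c)
    print(n,round(m,2),i-8+round(f(*r[j,i-1:i+2]),2),j-8+round(f(*r[j-1:j+2,i]),2))
```

```text
tubBL 0.97 -0.08 0.11
tubTL 0.99 0.0 0.0
tubTR 1.0 0.02 0.02
handleY 0.94 -0.52 0.7
handleB 1.0 0.02 0.01
```

```bash
python3 -c "
from rig import manip;print(manip.sign_off())"
```

```text
the job is handed in; nothing more can be done
None
```

The job is done and handed in at about 30 s of the 54 s allowed. The yellow tray is empty and back in its bay, and all three chestnuts are in the tub.

**What I did**
- **Drawing out:** I pulled the tray level along the table by its handle, with contact forces of only a few newtons.
- **Tipping:** The interface only turns the tool about the vertical. So I regripped the tray by its +x wall, carried it to the tub and lowered its underside onto the tub's far rim. It pivoted in the light 20 N grip to 41° and the chestnuts slid off.
- **Setting down:** I carried the tray back still tilted and rested its open edge on the table. Opening the jaws there let it drop flat, a short uncontrolled fall with no visible effect.
- **Returning:** I regripped the handle, shifted the tray about 9 mm to line up with the bay and slid it home. Forces stayed at about 7 N or less on the way in.

**Last checks**
- All three chestnuts show in the tub, and the tray is empty and flat.
- The tub's corners match the first picture to about 0.1 px (0.3 mm). The blue tray's handle matches to 0.02 px, and the jars look unmoved.
- The yellow handle sits about 1 mm deeper and 2 mm sideways from where it started. That is well inside the bay, and no back-wall contact force showed.

**One disagreement:** the top and side cameras gave tub positions about 5 mm apart along its length. I used a value between them, and it caused no trouble.

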